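Pack the tea jars under the coding arm

TASK

Get the carton ready for date coding: swing the coding arm well clear of the carton, lower every porcelain tea jar on the table gently, upright, into a cell of its own in the deep carton without dropping it, and only once they are all in swing the arm back so that its head is centred over the carton. Turn the knob on the setting box (at any time) so that its red pointer is in line with the green mark, and leave the tea tins where they stand.

Things in the scene. Friction and masses are not known exactly. Their poses are not given: they have to be found in the camera images.
- jar1: loose rounded white porcelain tea jar, closed, about 0.25 kg, standing; origin at the centre of its underside, z up; 92 mm tall; weighted foot 56 mm wide, round belly 63 mm wide at 33 mm up, shoulder closing in to an upright cylindrical lid stem 24 mm wide from 59 to 92 mm up, which is what to grip (stem point 77 mm up). May be absent (None)
- jar2: loose rounded blue porcelain tea jar, closed, about 0.25 kg, standing; origin at the centre of its underside, z up; 92 mm tall; weighted foot 56 mm wide, round belly 63 mm wide at 33 mm up, shoulder closing in to an upright cylindrical lid stem 24 mm wide from 59 to 92 mm up, which is what to grip (stem point 77 mm up). May be absent (None)
- jar3: loose rounded white porcelain tea jar, closed, about 0.25 kg, standing; origin at the centre of its underside, z up; 92 mm tall; weighted foot 56 mm wide, round belly 63 mm wide at 33 mm up, shoulder closing in to an upright cylindrical lid stem 24 mm wide from 59 to 92 mm up, which is what to grip (stem point 77 mm up). May be absent (None)
- jar4: loose rounded blue porcelain tea jar, closed, about 0.25 kg, standing; origin at the centre of its underside, z up; 92 mm tall; weighted foot 56 mm wide, round belly 63 mm wide at 33 mm up, shoulder closing in to an upright cylindrical lid stem 24 mm wide from 59 to 92 mm up, which is what to grip (stem point 77 mm up). May be absent (None)
- tin1: loose orange tea tin with black lid, a plain cylinder 58 mm wide (lid 61), 64 mm tall, standing among the jars; origin at its underside; not part of the job
- tin2: loose orange tea tin with black lid, a plain cylinder 58 mm wide (lid 61), 64 mm tall, standing among the jars; origin at its underside; not part of the job
- carton: fixed white deep open carton with black rim edging and an orange band, 184 mm square outside, 115 mm tall, walls 4 mm; origin at the centre of its underside, x and y along its sides. A cross of 4 mm cardboard dividers, top 84 mm above the table, splits it into four cells 86 mm square, centred at x = +-45 and y = +-45 mm in its frame
- foam: soft dark foam cushion that is the floor of the carton, 6 mm thick; origin at its underside; unloaded its top lies 20 mm above the table; it gives straight down 0.4 mm per newton (a jar about 1 mm), 10 mm at most, so the jars stand 15 to 20 mm above the table
- swing_handle (a point): middle of the upright black handle pin (20 mm wide, 48 mm tall, z 0.205 to 0.253 m) on top of the outer end of the swing arm, 0.229 m above the table, 0.269 m from the hinge axis; grip it from above
- coding_head (a point): centre of the underside of the black coding head (56 mm wide) under the outer end of the arm, straight below the handle, 146 mm above the table (a thin red disc hangs 5 mm lower)
- swing_hinge (a point): point on the vertical hinge axis of the swing arm at the top of its steel column (base 90 mm wide), 180 mm above the table; arm beam 30 mm wide, its top 205 mm above the table
- swing_arm (a joint): angle of the swing arm (rad): near 0 over the carton, grows as the arm swings clockwise seen from above (towards the robot's left front); stops at -0.3 and 1.2; above 0.9 it is well clear of the carton. Stays where left; about 0.12 N m of friction
- setting_box: fixed grey box 130 x 150 x 50 mm; origin at the centre of its underside; its scale runs along its y axis on the rear half of its top
- knob_grip (a point): on the upright axis of the round black setting knob (36 mm wide, its top 43 mm above the box top), 28 mm above the box top, the height to grip it; turns about z, about 0.03 N m
- knob (a joint): angle of the knob (rad), grows anticlockwise seen from above; range -2.6 to 2.6; each rad moves the pointer 14 mm towards the box's +y. Stays where left
- pointer_tip (a point): rear (+x) tip of the red pointer that slides along the box's y axis as the knob turns
- mark_green: green T-shaped mark on the setting box at the rear of the scale, origin at its centre, its axes parallel to the box's; pointer and mark are in line when their positions along the box's y axis agree
- mark_grey: the same mark in grey: another product's setting, to be ignored
Things that resemble listed ones, but are neither listed nor needed, are in the scene too. What is shaped like the jar4 but yellow is not meant. Leave any blue look-alike of the setting_box alone.

How it is judged:
By the outcome, as a careful person would: the job done as asked, in the order asked, and still so for the second after the job is handed in, with the robot touching nothing.
Of jar1, jar2, jar3, jar4 only 3 to 4 are there at a start; the rules pass over those that are not, and their reading is None.
At some moment in a run one of jar1, jar2, jar3, jar4 may be knocked a few centimetres aside while the robot is not near it.
It also fails if it takes over 200 s, if anything falls off the work surface, if the arm or the gripper's body presses on something with over 40 N, if the wrist force passes 120 N, or if a joint passes its speed limit or range.

ROBOT

A 6-joint arm with a two-finger parallel gripper is mounted at the origin on the work surface. World frame = base frame: x ahead of the robot, y to its left, z up, the work surface at z = 0. Lengths are in mm, angles in rad, forces in N, time in s.
With the tool pointing down it reaches from about 350 to 775 mm from the base axis. Payload 7.3 kg.
Tool frame: the origin (TCP) lies at the very end of the fingers, on their centre line; the grasp point (between the pads) lies 19 mm behind it; z points along the fingers, y is the line along which they close (so a half turn about z gives the same grasp; the last joint's range is limited). The gripper opens to 92 mm and grips with 3 to 60 N. Pads are 19 mm wide; open, the fingers measure 130 mm over their backs; the gripper's body (75 mm by 190 mm) begins 47 mm behind the grasp point.
Start: joints at [1.082, 0.342, 1.524, -0, 1.275, -0.146], TCP at [176.452, 494.479, 226.741] pointing down, gripper open.
Joint ranges: [-2.53, 2.53], [-0.77, 2.02], [0.04, 2.7], [-1, 4.14], [0.28, 2.66], [-3.11, 3.11]. Speed limits (rad/s): [2.57, 2.57, 3.14, 3.14, 3.14, 3.14].

INTERFACE

Orientations are given as [roll, pitch, yaw] about the fixed x, y, z axes, in that order (R = Rz(yaw) Ry(pitch) Rx(roll)).
In Python, from plant import get_obs, optics, ticket, finder gives the robot as it stands.
- The arm moves only by the tool send_rows, never from a script. Its arguments are lists of equal length, an entry for each row: "offset": the shift along the tool's x, y, z scaled (see below), a list of three; "delta_rot": the turn, a rotation vector about the tool's x, y, z scaled (see below), a list of three. In form: {"offset": [[dx, dy, dz], ...], "delta_rot": [[rx, ry, rz], ...]}. A call has 1 to 8 rows; each row is the pose to reach, as a shift and turn from the pose commanded when the call began, along the tool's axes at that moment, turning the shorter way round; what a row does not reach only later rows make up. The controller multiplies each number of a shift by 120 mm and each number of a turn by 360 degrees. A row lasts 1/8 s, in which the tool goes at most 62.5 mm and 10.7 degrees, less where a joint would pass 70% of its speed; a pose out of reach is approached as far as the arm can. A call with a number of a shift or a turn outside -1 to 1 is refused whole. A call with a gripper value outside its range is refused whole. "grip" is the opening, from 0 (shut) to 1 (fully open), set as the call begins (left out, the last holds). The fingers move at their own pace and stop on an object; the grip force is fixed at half the most. Time passes only in rows, so rows that repeat a pose let the fingers close. It gives the time, the measured TCP pose, the force, the opening and the grip force at its end, in the units of the state.
- get_obs(): the state, without advancing time (a new reading comes with each control period).
- optics.capture(name): name is "side" or "top"; returns the picture (420x560x3 uint8, red, green, blue); there is no depth.
- optics.get_calibration(name): a dict with "fx", "fy", "cx", "cy" (pixels), "world_from_camera" (4x4, takes a point from camera to world coordinates). Camera axes: x right, y down, z forward; pixel columns grow to the right and rows downward; lengths in mm; the calibration is good to about 2 mm. A picture is of the moment at which its call begins. get_calibration takes no time and is no camera call.
- ticket.close_job(): hands the job in; it is judged then, once.
Trained networks look in the newest picture that a camera, given by its name, has taken for a name from the list of things; names that differ only in an ending like _2 or _b are one class to them, and where a whole thing is asked for, a point or a joint stands for the part that bears it (a point fixed in the world has none). Each returns a list of dicts, best first, with "confidence" (0 to 1); they miss things now and then, are a little off and sometimes report something else, mostly with a low value. They report only what shows in the picture. A call takes as long as a camera call. They do not tell look-alikes from the thing itself.
- finder.boxes_of(target, camera): "box" ([left, top, right, bottom] in pixels, round what is visible of it).
- finder.silhouettes(target, camera): "region" (420x560 bool, what is visible of it) and "box" ([left, top, right, bottom] in pixels, round what is visible of it).
- finder.pinpoint(target, camera): "uv" ([column, row] in pixels: a listed point, or the origin of a listed thing).
The state is a dict: "time": time; "joint_positions": joint angles; "dq": joint speeds; "tau": joint torques, N m; "tool_pos": TCP position; "tcp_rot": TCP orientation; "contact_force": force on the tool from outside, world axes, zero at the start; "moment": the same for the moment, N m; "grip_width": finger opening in mm; "finger_force": force on a finger pad.
Only numpy, scipy, OpenCV 4.12 (cv2) and the standard library are available. Lean on these libraries where they do the work, as an engineer would, in place of code of your own. Each camera call takes 0.05 s, during which the arm holds its last target. There are 200 camera calls.

## Working session

There is one attempt and no reset: what is moved stays moved. The work goes in short steps, Python scripts to look and compute and a tool call to move; the robot and the scene stay as the last step left them, time stands still between calls to the robot, and variables do not carry over. Pictures are saved under pics/ and viewed, at most 14 in all, crops included, and the job is handed in when it is done.

Besides the shell and the picture viewer there is one more tool, called after "Request:" as name(argument=value, ...), one argument or row to a line, values as JSON. send_rows: Moves the arm, as the interface text tells. Its arguments: {"type":"object","properties":{"offset":{"type":"array"},"delta_rot":{"type":"array"},"grip":{"type":"number"}},"required":["offset","delta_rot"]}

```bash
mkdir -p pics; ls; cat > h.py <<'E'
import numpy as np, cv2
from plant import get_obs, optics, ticket, finder
def ray(cam,uv):
    c=optics.get_calibration(cam); T=np.array(c["world_from_camera"])
    d=T[:3,:3]@np.array([(uv[0]-c["cx"])/c["fx"],(uv[1]-c["cy"])/c["fy"],1.])
    return T[:3,3],d
def at(cam,uv,z):
    o,d=ray(cam,uv); return np.round(o+d*(z-o[2])/d[2],1)
def proj(cam,p):
    c=optics.get_calibration(cam); T=np.linalg.inv(np.array(c["world_from_camera"]))
    q=T[:3,:3]@np.array(p,float)+T[:3,3]
    return np.round([c["fx"]*q[0]/q[2]+c["cx"],c["fy"]*q[1]/q[2]+c["cy"]],1)
def tri(uvt,uvs):
    A=[];b=[]
    for cam,uv in(("top",uvt),("side",uvs)):
        o,d=ray(cam,uv); d=d/np.linalg.norm(d); P=np.eye(3)-np.outer(d,d); A.append(P); b.append(P@o)
    return np.round(np.linalg.lstsq(np.vstack(A),np.hstack(b),rcond=None)[0],1)
def save(cam,name):
    im=optics.capture(cam); cv2.imwrite("pics/"+name+".png",im[:,:,::-1]); return im
E
python3 - <<'E'
from h import *
save("top","t0");save("side","s0")
print(get_obs())
for c in("top","side"):
    k=optics.get_calibration(c);print(c,k["fx"],np.round(k["world_from_camera"],2).tolist())
    for n in("jar1","jar2","tin1","carton","swing_handle","coding_head","swing_hinge","setting_box","knob_grip","pointer_tip","mark_green","mark_grey"):
        print(n,[(np.round(r["uv"],1).tolist(),round(r["confidence"],2)) for r in finder.pinpoint(n,c)])
E
```

```text
pics
{'time': 0.1, 'joint_positions': array([ 1.08199626e+00,  3.42675580e-01,  1.52489740e+00, -2.74426631e-05,
        1.27542508e+00, -1.46023363e-01]), 'dq': array([-0.0022616 ,  0.0004026 , -0.00185075,  0.00150588, -0.00011408,
       -0.00073009]), 'tau': array([ 2.09146318e-03, -4.32000017e+01, -2.44696158e+01,  7.19683059e-02,
        5.25639486e-02, -7.08763309e-06]), 'tool_pos': array([176.28146897, 494.13633318, 226.11118273]), 'tcp_rot': array([-3.14019838e+00, -1.78530480e-04,  2.79882384e+00]), 'contact_force': array([-0.50824559,  0.87617972, -0.61766944]), 'moment': array([ 0.00768106,  0.02365808, -0.03283893]), 'finger_force': 0.0, 'grip_width': 91.76806370813367}
top 465.5046196232031 [[-0.02, -1.0, 0.06, 428.23], [-1.0, 0.02, 0.0, -81.61], [-0.0, -0.06, -1.0, 1263.67], [0.0, 0.0, 0.0, 1.0]]
jar1 [([302.5, 228.9], 0.86), ([400.8, 160.1], 0.65), ([374.7, 178.5], 0.65), ([417.0, 198.0], 0.65), ([382.5, 124.1], 0.61)]
jar2 [([302.5, 228.9], 0.86), ([400.8, 160.1], 0.65), ([374.7, 178.5], 0.65), ([417.0, 198.0], 0.65), ([382.5, 124.1], 0.61)]
tin1 [([338.0, 226.6], 0.
[... 471 characters left out ...]
61 [[-0.99, -0.06, 0.09, 366.58], [-0.11, 0.66, -0.74, 967.82], [-0.01, -0.75, -0.66, 1054.68], [0.0, 0.0, 0.0, 1.0]]
jar1 [([270.2, 176.1], 0.85), ([252.5, 164.1], 0.74), ([286.5, 157.2], 0.66), ([300.3, 221.2], 0.6)]
jar2 [([270.2, 176.1], 0.85), ([252.5, 164.1], 0.74), ([286.5, 157.2], 0.66), ([300.3, 221.2], 0.6)]
tin1 [([297.5, 181.3], 0.82)]
carton [([253.8, 270.6], 0.65)]
swing_handle [([241.0, 204.0], 0.92)]
coding_head [([240.4, 226.3], 0.75)]
swing_hinge [([237.3, 190.0], 0.39)]
setting_box [([233.6, 205.7], 0.85), ([255.5, 273.1], 0.65)]
knob_grip [([239.8, 190.4], 0.72), ([364.4, 185.3], 0.71), ([240.2, 205.0], 0.5)]
pointer_tip [([299.3, 222.2], 0.25)]
mark_green []
mark_grey []
```

```bash
python3 - <<'E'
import cv2
t=cv2.imread("pics/t0.png");cv2.imwrite("pics/t0c.png",cv2.resize(t[80:340,80:450],(797,560),interpolation=2))
s=cv2.imread("pics/s0.png");cv2.imwrite("pics/s0c.png",cv2.resize(s[100:360,80:450],(797,560),interpolation=2))
E
```

```text
(no output)
```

View pics/t0c.png

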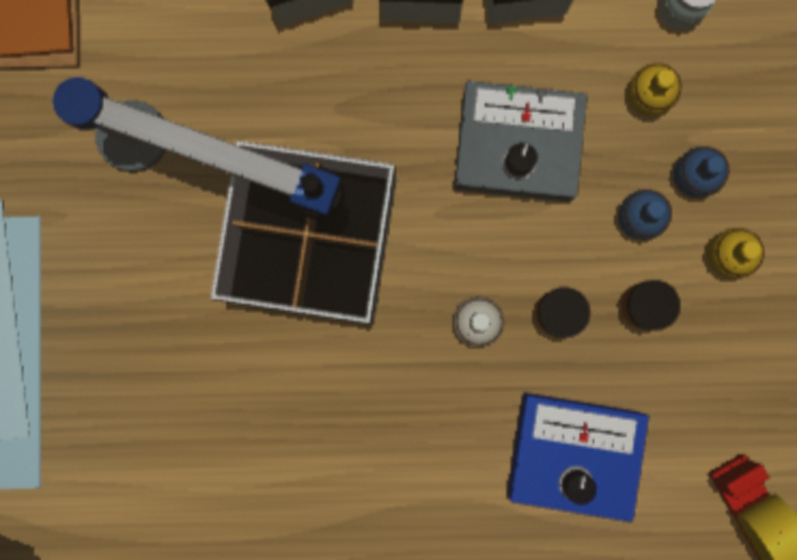

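View pics/s0c.png

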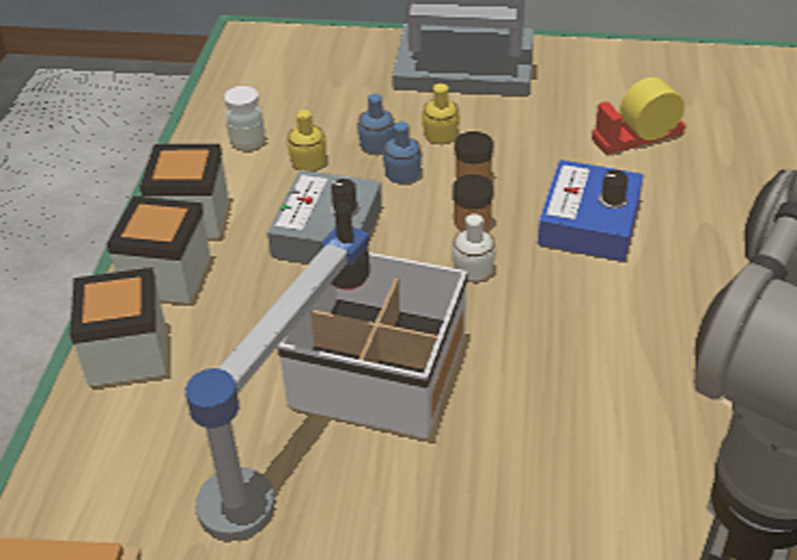

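The top crop shows one white jar at about (302,229) and two blue jars at (375,178) and (401,160). Two yellow decoys, the tins at (341,225) and (382,222), and a blue look-alike box are also in view. The grey box has its green mark left of the red pointer, and the arm sits over the carton. The side view agrees.

```bash
python3 - <<'E'
from h import *
f=80; S=797/370
px=lambda u,v:(u/S+80,v/S+80)
for q in((238,143),(394,166),(371,324),(213,298)): print("rim",at("top",px(*q),115))
print("divider cross",at("top",px(306,235),84), "carton det",at("top",(225.6,191.9),0))
for n,uv in(("w",(302.5,228.9)),("b1",(374.7,178.5)),("b2",(400.8,160.1)),("y1",(417,198)),("y2",(382.5,124.1)),("tin",(338,226.6)),("tin",(380.3,223.5)),): print(n,at("top",uv,0))
for n,uv in(("w",(302.5,228.9)),("b1",(378,177.5)),): pass
for n,q in(("w",(481,321)),("b1",(652,211)),("b2",(711,165))): print(n,"stemtop",at("top",px(*q),92))
for n,uv in(("w",(300.3,221.2)),("b1",(270.2,176.1)),("b2",(252.5,164.1))): print(n,"side",at("side",uv,0))
print("handle",at("top",(227.4,165.8),229),at("side",(241,204),229),tri((227.4,165.8),(241,204)))
print("head",tri((231.4,171.3),(240.4,226.3)),"hinge",at("top",(120.5,129),180))
print("knob",at("top",(325,151.2),78),at("side",(239.8,190.4),78),"box",at("top",(319.5,146.4),0))
im=cv2.imread("pics/t0.png").astype(int)
hsv=cv2.cvtColor(im.astype(np.uint8),cv2.COLOR_BGR2HSV)
sub=np.zeros(im.shape[:2],bool);sub[110:180,285:360]=1
r=sub&(im[:,:,2]>im[:,:,1]+60)&(im[:,:,2]>im[:,:,0]+60)
g=sub&(im[:,:,1]>im[:,:,2]+40)&(im[:,:,1]>im[:,:,0]+30)
for n,m in(("red",r),("green",g)):
    v,u=np.nonzero(m); print(n,len(u),u.mean(),v.mean(),u.min(),u.max(),v.min(),v.max(),at("top",(u.mean(),v.mean()),51))
full=cv2.imread("pics/t0.png")
z=cv2.resize(full[110:180,285:360],(750,700)[::1],interpolation=cv2.INTER_CUBIC)
z=cv2.resize(full[112:176,285:365],(800,600) if 0 else (750,600),interpolation=cv2.INTER_CUBIC)
cv2.imwrite("pics/box.png",z)
for a,b in (((466,82),(586,97)),((457,188),(575,200))): print("box edge",at("top",px(*a),50),at("top",px(*b),50))
E
```

```text
rim [636.6 126.7 115. ]
rim [605.8 -52.9 115. ]
rim [424.5 -22.9 115. ]
rim [458.2 157.5 115. ]
divider cross [530.9  53.4  84. ] carton det [530.3  53.5   0. ]
w [ 425.2 -153.3    0. ]
b1 [ 558.  -353.5    0. ]
b2 [ 606.9 -426.5    0. ]
y1 [ 502.2 -466.7    0. ]
y2 [ 707.4 -380.     0. ]
tin [ 429.3 -249.7    0. ]
tin [ 435.2 -364.5    0. ]
w stemtop [ 425.1 -150.1   92. ]
b1 stemtop [ 549.5 -353.9   92. ]
b2 stemtop [ 602.3 -425.2   92. ]
w side [ 421.3 -159.2    0. ]
b1 side [ 540.8 -376.6    0. ]
b2 side [ 611.6 -439.6    0. ]
handle [570.3  24.  229. ] [563.4  36.5 229. ] [568.8  24.8 218.8]
head [570.6  23.9 138.1] hinge [669.7 279.2 180. ]
knob [ 623.1 -211.6   78. ] [ 613.3 -196.8   78. ] box [ 649.5 -205.5    0. ]
red 14 324.0 133.07142857142858 323 325 130 135 [ 675.7 -213.3   51. ]
green 11 317.09090909090907 121.54545454545455 316 319 120 124 [ 706.7 -196.    51. ]
box edge [ 717.5 -141.6   50. ] [ 695.6 -287.9   50. ]
box edge [ 587.2 -127.4   50. ] [ 569.3 -270.6   50. ]
```

View pics/box.png

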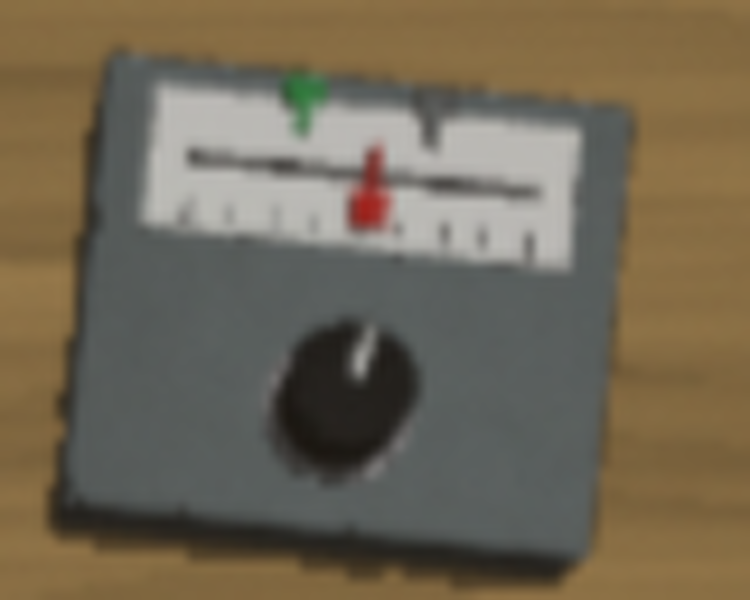

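View pics/t0.png

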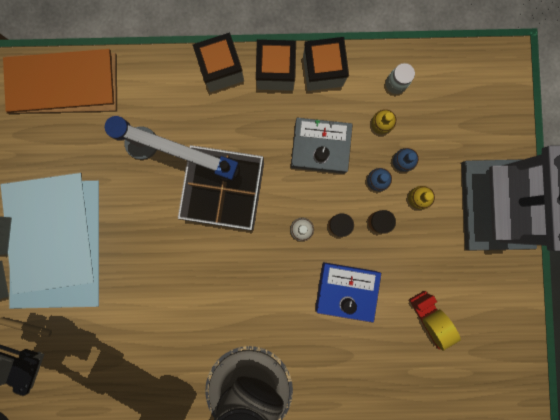

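Three jars are present, one white and two blue, with nothing else like them in the full top view. In the enlarged crop the green mark sits left of the red pointer, about 21 mm towards +y. That means turning the knob about +1.5 rad. I'll write a planner helper first.

```bash
cat > p.py <<'E'
from h import *
from scipy.spatial.transform import Rotation as R
def state():
    o=get_obs(); return o["tool_pos"],np.degrees(o["tcp_rot"][2])
def plan(pts,start=None):
    """pts: (x,y,z,yaw deg, end_call flag); prints target of each row as shift/turn numbers"""
    p,y=state() if start is None else (np.array(start[:3],float),start[3])
    print("from",np.round(p,1),round(y,1))
    for call in pts:
        M=R.from_euler("xyz",[np.pi,0,np.radians(y)]).as_matrix()
        for q in call:
            d=M.T@(np.array(q[:3])-p)/120; t=-(q[3]-y)/360
            print(np.round(d,3).tolist(),[0,0,round(t,4)],"rows>=",int(np.ceil(max(np.linalg.norm(d)*120/62.5,abs(t)*360/10.7))), "" if abs(d).max()<=1 else "TOO FAR")
        p,y=np.array(q[:3],float),q[3]; print("--")
E
python3 - <<'E'
from p import *
plan([[(250,405,285,130)],[(330,310,290,105)],[(410,215,290,80)],[(490,120,290,68.5)],[(569,24.5,285,68.5)]])
E
```

```text
from [176.5 494.5 226.7] 160.4
[-0.828, -0.496, -0.485] [0, 0, np.float64(0.0843)] rows>= 3 
--
[-1.035, 0.002, -0.042] [0, 0, 0.0694] rows>= 3 TOO FAR
--
[-0.937, 0.439, 0.0] [0, 0, 0.0694] rows>= 3 
--
[-0.664, 0.794, 0.0] [0, 0, 0.0319] rows>= 2 
--
[-0.499, 0.904, 0.042] [0, 0, -0.0] rows>= 2 
--
```

Request:
send_rows(
  offset=[
    [-0.4,-0.25,-0.485],
    [-0.828,-0.496,-0.485],
    [-0.828,-0.496,-0.485],
    [-0.828,-0.496,-0.485],
  ],
  delta_rot=[
    [0,0,0.028],
    [0,0,0.056],
    [0,0,0.0843],
    [0,0,0.0843],
  ],
  grip=0.45,
)

```text
time: 1.8
tool_pos: [250.7, 404.6, 285.3]
tcp_rot: [3.141, -0.0, 2.269]
contact_force: [-1.4, 0.9, -0.2]
grip_width: 56.6
finger_force: 0.0
```

Request:
send_rows(
  offset=[
    [-0.5,0,-0.042],
    [-1,0,-0.042],
    [-1,0,-0.042],
  ],
  delta_rot=[
    [0,0,0.025],
    [0,0,0.05],
    [0,0,0.0694],
  ],
)

```text
time: 2.17
tool_pos: [328.9, 311.3, 289.6]
tcp_rot: [-3.141, 0.001, 1.829]
contact_force: [-0.8, 0.8, 0.3]
grip_width: 41.4
finger_force: 0.0
```

Request:
send_rows(
  offset=[
    [-0.47,0.22,0],
    [-0.937,0.439,0],
    [-0.937,0.439,0],
  ],
  delta_rot=[
    [0,0,0.025],
    [0,0,0.05],
    [0,0,0.0694],
  ],
)

```text
time: 2.55
tool_pos: [409.2, 216.1, 289.3]
tcp_rot: [-3.141, 0.001, 1.393]
contact_force: [-0.1, 0.2, -0.3]
grip_width: 41.2
finger_force: 0.0
```

Request:
send_rows(
  offset=[
    [-0.33,0.4,0],
    [-0.664,0.794,0],
    [-0.664,0.794,0],
  ],
  delta_rot=[
    [0,0,0.0319],
    [0,0,0.0319],
    [0,0,0.0319],
  ],
)

```text
time: 2.92
tool_pos: [489.2, 121.2, 288.8]
tcp_rot: [-3.141, 0.001, 1.197]
contact_force: [0.8, 0.2, 0.3]
grip_width: 41.5
finger_force: 0.0
```

Request:
send_rows(
  offset=[
    [-0.25,0.45,0],
    [-0.499,0.904,0],
    [-0.499,0.904,0.04],
    [-0.499,0.904,0.35],
    [-0.499,0.904,0.624],
    [-0.499,0.904,0.624],
  ],
  delta_rot=[
    [0,0,0],
    [0,0,0],
    [0,0,0],
    [0,0,0],
    [0,0,0],
    [0,0,0],
  ],
)

```text
time: 3.68
tool_pos: [564.2, 30.0, 212.7]
tcp_rot: [-3.135, 0.001, 1.201]
contact_force: [-0.1, 0.8, 0.6]
grip_width: 41.3
finger_force: 0.0
```

Request:
send_rows(
  offset=[
    [0,0,0],
    [0,0,0],
    [0,0,0],
    [0,0,0],
  ],
  delta_rot=[
    [0,0,0],
    [0,0,0],
    [0,0,0],
    [0,0,0],
  ],
  grip=0,
)

```text
time: 4.18
tool_pos: [567.0, 28.1, 216.5]
tcp_rot: [3.139, -0.001, 1.197]
contact_force: [0.2, 1.1, 5.8]
grip_width: 19.4
finger_force: 30.0
```

```bash
python3 - <<'E'
from p import *
p,y=state(); print(get_obs()["finger_force"],get_obs()["grip_width"],get_obs()["contact_force"])
d=np.array([669.7,279.2])-p[:2]; d/=np.linalg.norm(d); H=p[:2]+269*d; a0=np.degrees(np.arctan2(*(p[:2]-H)[::-1])); print(H,a0)
f=lambda k:(*(H+269*np.array([np.cos(np.radians(a0-k)),np.sin(np.radians(a0-k))])),214,y-k)
plan([[f(8),f(16),f(24)],[f(32),f(40),f(48)],[f(56),f(63),f(70)]],(p[0],p[1],214,y))
E
```

```text
30.002926290035248 19.420782905315026 [0.23996261 1.06361292 5.78812121]
[668.83575011 277.08635479] -112.23919680280471
from [567.   28.1 214. ] 68.6
[0.026, -0.312, -0.0] [0, 0, np.float64(0.0222)] rows>= 1 
[0.096, -0.617, -0.0] [0, 0, np.float64(0.0444)] rows>= 2 
[0.207, -0.909, -0.0] [0, 0, np.float64(0.0667)] rows>= 3 
--
[0.026, -0.312, -0.0] [0, 0, np.float64(0.0222)] rows>= 1 
[0.096, -0.617, -0.0] [0, 0, np.float64(0.0444)] rows>= 2 
[0.207, -0.909, -0.0] [0, 0, np.float64(0.0667)] rows>= 3 
--
[0.026, -0.312, -0.0] [0, 0, np.float64(0.0222)] rows>= 1 
[0.085, -0.579, -0.0] [0, 0, np.float64(0.0417)] rows>= 2 
[0.175, -0.837, -0.0] [0, 0, np.float64(0.0611)] rows>= 3 
--
```

Request:
send_rows(
  offset=[
    [0,0,0],
    [0.007,-0.08,0],
    [0.026,-0.312,0],
    [0.055,-0.46,0],
    [0.096,-0.617,0],
    [0.15,-0.76,0],
    [0.207,-0.909,0],
  ],
  delta_rot=[
    [0,0,0],
    [0,0,0.006],
    [0,0,0.0222],
    [0,0,0.0333],
    [0,0,0.0444],
    [0,0,0.0555],
    [0,0,0.0667],
  ],
  grip=0.28,
)

```text
time: 5.05
tool_pos: [473.5, 90.9, 215.0]
tcp_rot: [3.141, 0.0, 0.775]
contact_force: [1.2, -0.4, -0.3]
grip_width: 25.6
finger_force: 0.4
```

Request:
send_rows(
  offset=[
    [0.007,-0.15,0],
    [0.026,-0.312,0],
    [0.055,-0.46,0],
    [0.096,-0.617,0],
    [0.15,-0.76,0],
    [0.207,-0.909,0],
  ],
  delta_rot=[
    [0,0,0.0111],
    [0,0,0.0222],
    [0,0,0.0333],
    [0,0,0.0444],
    [0,0,0.0555],
    [0,0,0.0667],
  ],
)

```text
time: 5.8
tool_pos: [414.8, 186.1, 215.0]
tcp_rot: [3.141, 0.0, 0.356]
contact_force: [0.0, -1.5, -1.0]
grip_width: 25.7
finger_force: 0.4
```

Request:
send_rows(
  offset=[
    [0.007,-0.15,0],
    [0.026,-0.312,0],
    [0.055,-0.46,0],
    [0.085,-0.579,0],
    [0.13,-0.72,0],
    [0.175,-0.837,0],
    [0.175,-0.837,0],
  ],
  delta_rot=[
    [0,0,0.0111],
    [0,0,0.0222],
    [0,0,0.0333],
    [0,0,0.0417],
    [0,0,0.0515],
    [0,0,0.0611],
    [0,0,0.0611],
  ],
)

```text
time: 6.68
tool_pos: [399.4, 287.8, 214.8]
tcp_rot: [3.141, 0.0, -0.024]
contact_force: [0.0, 0.1, 0.7]
grip_width: 25.9
finger_force: 0.0
```

```bash
python3 - <<'E'
from p import *
p,y=state(); print(p,y,get_obs()["finger_force"],get_obs()["contact_force"])
save("side","s1")
c=lambda n,cam:[(np.round(r["uv"],1).tolist(),round(r["confidence"],2)) for r in finder.pinpoint(n,cam)][:2]
print(c("swing_handle","side"),c("swing_hinge","side"))
save("top","t1"); print(c("swing_handle","top"),c("swing_hinge","top"),c("jar1","top"),proj("top",(p[0],p[1],229)))
E
```

```text
[399.36154702 287.75423177 214.8311604 ] -1.3623835708201406 0.0 [0.00954935 0.11846975 0.67600754]
[([179.4, 288.9], 0.54)] [([176.5, 289.7], 0.57), ([257.2, 273.3], 0.3)]
[] [([120.3, 126.7], 0.56), ([374.9, 179.7], 0.44)] [([401.0, 164.2], 0.95), ([381.2, 124.5], 0.8)] [109.7 245.1]
```

View pics/t1.png

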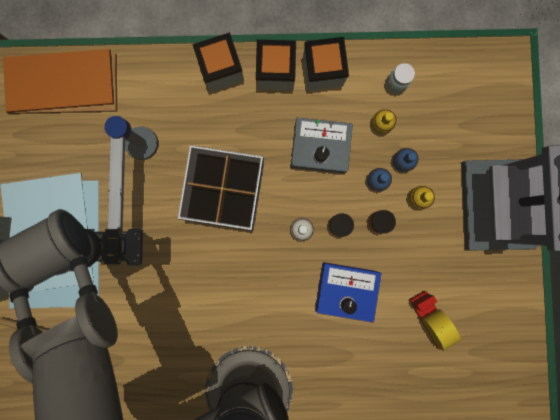

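The picture shows the swing arm turned well clear of the carton, with its beam running down column ~117 and the carton fully open. I'll refine the jar and carton positions and retreat upward.

Request:
send_rows(
  offset=[
    [0,0,0],
    [0,0,-0.25],
    [0,0,-0.6],
    [0,0,-0.6],
  ],
  delta_rot=[
    [0,0,0],
    [0,0,0],
    [0,0,0],
    [0,0,0],
  ],
  grip=0.55,
)

```text
time: 7.52
tool_pos: [400.9, 288.1, 290.2]
tcp_rot: [-3.138, -0.006, -0.025]
contact_force: [0.0, -0.6, -0.0]
grip_width: 50.1
finger_force: 0.0
```

```bash
cat >> p.py <<'E'
def jars():
    im=optics.capture("top")
    for r in finder.silhouettes("jar1","top"):
        m=r["region"].astype(np.uint8); 
        o=cv2.morphologyEx(m,cv2.MORPH_OPEN,cv2.getStructuringElement(cv2.MORPH_ELLIPSE,(15,15)))
        if o.sum()<50: continue
        v,u=np.nonzero(o); c=im[m>0].mean(0).astype(int)
        print("jar",c,round(r["confidence"],2),"n",m.sum(),"xy",at("top",(u.mean(),v.mean()),33)[:2],"box",np.round(r["box"]))
E
python3 - <<'E'
from p import *
jars()
for cam in("top","side"):
  r=finder.silhouettes("carton",cam)
  for k in r[:2]:
    c,_=max(((x,cv2.contourArea(x)) for x in cv2.findContours(k["region"].astype(np.uint8),0,2)[0]),key=lambda t:t[1])
    q=cv2.minAreaRect(c); print(cam,k["confidence"],q)
    if cam=="top": print([at("top",b,115)[:2] for b in cv2.boxPoints(q)],at("top",q[0],115))
print(at("top",(222,188),84))
print([(at("top",r["uv"],0),r["confidence"]) for r in finder.pinpoint("carton","top")])
plan([[(405,175,285,0)],[(415,60,270,0)],[(420,-55,240,0)],[(425,-152,180,0)],[(425,-152,63,0)]])
E
```

```text
jar [118  96  29] 0.9 n 479 xy [ 707.1 -374.6] box [372. 109. 394. 134.]
jar [120  98  29] 0.79 n 484 xy [ 501.8 -467.4] box [406. 186. 432. 208.]
jar [138 131 115] 0.68 n 465 xy [ 425.4 -149.5] box [291. 215. 315. 243.]
jar [49 57 68] 0.59 n 491 xy [ 603.6 -429.2] box [391. 149. 422. 172.]
jar [111 113 118] 0.55 n 1762 xy [619.5 338.2] box [104. 116. 128. 231.]
top 0.78 ((221.39190673828125, 187.6486358642578), (76.60992431640625, 75.78793334960938), 9.462322235107422)
[array([457.3, 161.2]), array([642.7, 128.3]), array([606.9, -59.2]), array([422.2, -24.6])] [531.8  51.4 115. ]
side 0.92 ((247.6669921875, 250.0797576904297), (74.9779281616211, 68.39407348632812), 4.969740867614746)
[533.7  53.5  84. ]
[(array([527.6,  51.6,   0. ]), 0.86)]
from [399.  287.1 285.9] -1.5
[0.073, 0.933, 0.008] [0, 0, np.float64(-0.0041)] rows>= 2 
--
[0.083, 0.958, 0.125] [0, 0, 0.0] rows>= 2 
--
[0.042, 0.958, 0.25] [0, 0, 0.0] rows>= 2 
--
[0.042, 0.808, 0.5] [0, 0, 0.0] rows>= 2 
--
[0.0, -0.0, 0.975] [0, 0, 0.0] rows>= 2 
--
```

Request:
send_rows(
  offset=[
    [0.036,0.45,0],
    [0.073,0.933,0.008],
    [0.073,0.933,0.008],
  ],
  delta_rot=[
    [0,0,-0.0041],
    [0,0,-0.0041],
    [0,0,-0.0041],
  ],
)

```text
time: 8.15
tool_pos: [405.3, 172.2, 285.3]
tcp_rot: [3.14, 0.002, -0.005]
contact_force: [0.5, 0.1, -0.7]
grip_width: 50.4
finger_force: 0.0
```

Request:
send_rows(
  offset=[
    [0.04,0.48,0.06],
    [0.083,0.958,0.125],
  ],
  delta_rot=[
    [0,0,0],
    [0,0,0],
  ],
)

```text
time: 8.4
tool_pos: [415.3, 60.0, 270.4]
tcp_rot: [-3.141, 0.0, 0.003]
contact_force: [1.5, 0.6, -0.0]
grip_width: 50.7
finger_force: 0.0
```

Request:
send_rows(
  offset=[
    [0.02,0.48,0.125],
    [0.042,0.958,0.25],
  ],
  delta_rot=[
    [0,0,0],
    [0,0,0],
  ],
)

```text
time: 8.65
tool_pos: [420.5, -55.6, 240.3]
tcp_rot: [-3.141, 0.0, 0.001]
contact_force: [1.0, 0.2, -0.2]
grip_width: 50.3
finger_force: 0.0
```

Request:
send_rows(
  offset=[
    [0.02,0.4,0.25],
    [0.042,0.8,0.5],
    [0.042,0.8,0.5],
    [0.042,0.8,0.5],
  ],
  delta_rot=[
    [0,0,0],
    [0,0,0],
    [0,0,0],
    [0,0,0],
  ],
)

```text
time: 9.15
tool_pos: [425.7, -149.9, 180.8]
tcp_rot: [-3.14, 0.001, 0.0]
contact_force: [0.1, -0.3, -0.1]
grip_width: 50.3
finger_force: 0.0
```

```bash
python3 - <<'E'
from p import *
jars()
p,y=state()
plan([[(425.3,-150,63,0)]])
s=finder.silhouettes("jar1","side") if optics.capture("side") is not None else 0
for r in s: print(np.round(r["box"]),r["confidence"])
print("expected stem top side",proj("side",(425.3,-150,92)),"foot",proj("side",(425.3,-150,0)))
E
```

```text
jar [54 62 73] 0.88 n 480 xy [ 551.2 -358.2] box [363. 168. 391. 192.]
jar [51 59 68] 0.87 n 511 xy [ 602.9 -429.2] box [392. 149. 417. 173.]
jar [124 101  30] 0.65 n 469 xy [ 501.7 -467.2] box [408. 186. 431. 207.]
jar [122  99  30] 0.62 n 454 xy [ 706.1 -375.3] box [372. 109. 394. 133.]
jar [55 52 49] 0.21 n 221 xy [ 619.2 -205.6] box [312. 144. 333. 167.]
from [ 426.  -149.5  181.6] 0.1
[-0.006, 0.004, 0.988] [0, 0, np.float64(0.0003)] rows>= 2 
--
[216. 154. 230. 179.] 0.85
[261. 156. 275. 182.] 0.81
[275. 138. 289. 166.] 0.75
[290. 196. 310. 231.] 0.55
[245. 144. 267. 173.] 0.52
expected stem top side [299.5 200.6] foot [298.8 223.1]
```

Request:
send_rows(
  offset=[
    [0,0,0.4],
    [0,0,0.75],
    [0,0,0.99],
    [0,0,0.99],
    [0,0,0.99],
  ],
  delta_rot=[
    [0,0,0],
    [0,0,0],
    [0,0,0],
    [0,0,0],
    [0,0,0],
  ],
)

```text
time: 9.98
tool_pos: [426.5, -150.7, 63.6]
tcp_rot: [3.141, -0.002, 0.001]
contact_force: [0.8, 0.2, 0.8]
grip_width: 50.3
finger_force: 0.0
```

Request:
send_rows(
  offset=[
    [0,0,0],
    [0,0,0],
    [0,0,0],
    [0,0,0],
    [0,0,0],
  ],
  delta_rot=[
    [0,0,0],
    [0,0,0],
    [0,0,0],
    [0,0,0],
    [0,0,0],
  ],
  grip=0,
)

```text
time: 10.6
tool_pos: [425.8, -150.7, 62.6]
tcp_rot: [3.141, -0.001, 0.0]
contact_force: [-0.3, 0.5, 5.0]
grip_width: 23.0
finger_force: 30.0
```

Request:
send_rows(
  offset=[
    [0,0,-0.1],
    [0,0,-0.4],
    [0,0,-0.7],
    [0,0,-0.99],
    [0,0,-0.99],
  ],
  delta_rot=[
    [0,0,0],
    [0,0,0],
    [0,0,0],
    [0,0,0],
    [0,0,0],
  ],
)

```text
time: 11.22
tool_pos: [426.7, -151.3, 183.5]
tcp_rot: [3.139, -0.005, 0.0]
contact_force: [0.1, 0.9, -2.7]
grip_width: 23.5
finger_force: 30.0
```

```bash
python3 - <<'E'
from p import *
C=np.array([531.5,52.5]); a=np.radians(-9.8)
ex=np.array([np.cos(a),np.sin(a)]);ey=np.array([-np.sin(a),np.cos(a)])
for i in(1,-1):
  for j in (1,-1): print(i,j,C+45*i*ex+45*j*ey)
t=C+45*ex+45*ey
p,y=state()
A=(455,-65,220,0);B=(520,20,230,-5)
plan([[A],[B],[(*t,230,-9.8)],[(*t,140,-9.8)],[(*t,82,-9.8)]],None)
E
```

```text
1 1 [583.50278289  89.18392797]
1 -1 [5.68183928e+02 4.97217106e-01]
-1 1 [494.81607203 104.50278289]
-1 -1 [479.49721711  15.81607203]
from [ 426.7 -151.3  183.5] 0.0
[0.236, -0.719, -0.304] [0, 0, np.float64(0.0)] rows>= 2 
--
[0.542, -0.708, -0.083] [0, 0, 0.0139] rows>= 2 
--
[0.477, -0.62, -0.0] [0, 0, 0.0133] rows>= 2 
--
[-0.0, -0.0, 0.75] [0, 0, -0.0] rows>= 2 
--
[-0.0, -0.0, 0.483] [0, 0, -0.0] rows>= 1 
--
```

Request:
send_rows(
  offset=[
    [0.08,-0.2,-0.2],
    [0.16,-0.47,-0.304],
    [0.236,-0.719,-0.304],
  ],
  delta_rot=[
    [0,0,0],
    [0,0,0],
    [0,0,0],
  ],
)

```text
time: 11.6
tool_pos: [453.8, -63.5, 217.2]
tcp_rot: [-3.141, 0.001, -0.0]
contact_force: [-0.5, 1.0, -3.7]
grip_width: 23.3
finger_force: 30.0
```

Request:
send_rows(
  offset=[
    [0.18,-0.236,-0.04],
    [0.36,-0.47,-0.083],
    [0.542,-0.708,-0.083],
  ],
  delta_rot=[
    [0,0,0.005],
    [0,0,0.01],
    [0,0,0.0139],
  ],
)

```text
time: 11.98
tool_pos: [518.8, 21.6, 226.3]
tcp_rot: [3.142, 0.002, -0.088]
contact_force: [1.3, -0.1, -2.6]
grip_width: 23.4
finger_force: 30.0
```

Request:
send_rows(
  offset=[
    [0.18,-0.24,0],
    [0.36,-0.46,0],
    [0.477,-0.62,0],
    [0.477,-0.62,0],
    [0.477,-0.62,0],
  ],
  delta_rot=[
    [0,0,0.005],
    [0,0,0.01],
    [0,0,0.0133],
    [0,0,0.0133],
    [0,0,0.0133],
  ],
)

```text
time: 12.6
tool_pos: [581.4, 89.4, 226.2]
tcp_rot: [3.141, 0.003, -0.17]
contact_force: [-0.4, 0.6, -3.5]
grip_width: 23.3
finger_force: 30.0
```

Request:
send_rows(
  offset=[
    [0,0,0.25],
    [0,0,0.5],
    [0,0,0.75],
    [0,0,0.75],
    [0,0,0.75],
  ],
  delta_rot=[
    [0,0,0],
    [0,0,0],
    [0,0,0],
    [0,0,0],
    [0,0,0],
  ],
)

```text
time: 13.22
tool_pos: [582.9, 89.3, 138.8]
tcp_rot: [-3.141, -0.002, -0.171]
contact_force: [0.2, 0.4, -2.4]
grip_width: 23.2
finger_force: 30.0
```

Request:
send_rows(
  offset=[
    [0,0,0.12],
    [0,0,0.25],
    [0,0,0.37],
    [0,0,0.42],
    [0,0,0.45],
    [0,0,0.46],
    [0,0,0.465],
    [0,0,0.47],
  ],
  delta_rot=[
    [0,0,0],
    [0,0,0],
    [0,0,0],
    [0,0,0],
    [0,0,0],
    [0,0,0],
    [0,0,0],
    [0,0,0],
  ],
)

```text
time: 14.22
tool_pos: [582.6, 89.8, 81.7]
tcp_rot: [-3.141, -0.001, -0.171]
contact_force: [-0.7, 0.2, -0.8]
grip_width: 23.4
finger_force: 30.0
```

Request:
send_rows(
  offset=[
    [0,0,0.005],
    [0,0,0.01],
    [0,0,0.01],
  ],
  delta_rot=[
    [0,0,0],
    [0,0,0],
    [0,0,0],
  ],
)

```text
time: 14.6
tool_pos: [582.6, 89.8, 80.4]
tcp_rot: [-3.141, -0.001, -0.171]
contact_force: [-1.0, 1.2, 1.9]
grip_width: 23.3
finger_force: 30.0
```

Request:
send_rows(
  offset=[
    [0,0,0],
    [0,0,0],
    [0,0,0],
    [0,0,0],
    [0,0,-0.1],
    [0,0,-0.3],
  ],
  delta_rot=[
    [0,0,0],
    [0,0,0],
    [0,0,0],
    [0,0,0],
    [0,0,0],
    [0,0,0],
  ],
  grip=0.4,
)

```text
time: 15.35
tool_pos: [581.9, 89.8, 116.2]
tcp_rot: [3.141, 0.002, -0.171]
contact_force: [0.1, 0.2, 1.0]
grip_width: 36.8
finger_force: 0.0
```

Request:
send_rows(
  offset=[
    [0,0,-0.5],
    [0,0,-0.9],
    [0,0,-0.9],
  ],
  delta_rot=[
    [0,0,0],
    [0,0,0],
    [0,0,0],
  ],
)

```text
time: 15.72
tool_pos: [584.5, 89.9, 229.6]
tcp_rot: [-3.14, -0.01, -0.171]
contact_force: [-0.4, -0.3, -0.4]
grip_width: 36.5
finger_force: 0.0
```

```bash
python3 - <<'E'
from p import *
jars()
# fingers perpendicular to b1-b2 line
plan([[(590,0,215,0)],[(600,-110,200,30)],[(622,-209,190,50)],[(622,-209,130,50)]])
for n in("knob_grip",):
  print([(at("top",r["uv"],78),round(r["confidence"],2)) for r in finder.pinpoint(n,"top")])
im=cv2.imread("pics/t1.png")
g=cv2.cvtColor(im,cv2.COLOR_BGR2GRAY)[140:172,310:340]; v,u=np.nonzero((g<38)); print("dark blob",u.mean()+310,v.mean()+140,len(u),at("top",(u.mean()+310,v.mean()+140),85))
E
```

```text
jar [127 103  32] 0.82 n 507 xy [ 502.9 -467.9] box [409. 185. 431. 208.]
jar [126 103  31] 0.82 n 459 xy [ 707.1 -374.6] box [374. 111. 395. 133.]
jar [53 61 72] 0.62 n 481 xy [ 605.  -428.7] box [393. 149. 418. 169.]
jar [52 47 41] 0.62 n 3534 xy [519.4  23.3] box [179. 150. 263. 231.]
jar [54 64 76] 0.56 n 464 xy [ 551.4 -358.2] box [365. 168. 393. 192.]
from [582.3  89.8 224.7] -9.8
[0.19, 0.726, 0.081] [0, 0, np.float64(-0.0272)] rows>= 2 
--
[0.083, 0.917, 0.125] [0, 0, -0.0833] rows>= 3 
--
[-0.254, 0.806, 0.083] [0, 0, -0.0556] rows>= 2 
--
[0.0, -0.0, 0.5] [0, 0, 0.0] rows>= 1 
--
[(array([ 233. , -256.9,   78. ]), 0.8), (array([ 618.2, -203.3,   78. ]), 0.48)]
dark blob 320.5684210526316 154.50526315789475 95 [ 613.7 -199.3   85. ]
```

```bash
python3 - <<'E'
from p import *
print(at("top",(322.65,153.4),93))
o=cv2.imread("pics/t1.png"); 
x,y=0,0
K=(616,-204)
plan([[(592,0,215,-9.8)],[(603,-105,200,-9.8)],[(*K,180,-9.8)],[(*K,62,-9.8)]])
# side check: knob top centre predicted vs detection
print(proj("side",(*K,93)),proj("side",(*K,78)),proj("side",(622,-209,78)))
optics.capture("side");print([(np.round(r["uv"],1),r["confidence"]) for r in finder.pinpoint("knob_grip","side")])
for r in finder.silhouettes("knob","top"): 
  v,u=np.nonzero(r["region"]); print(r["confidence"],np.round(r["box"],1),len(u),at("top",(u.mean(),v.mean()),72))
E
```

```text
[ 615.2 -203.9   93. ]
from [581.8  89.7 223.5] -9.8
[0.211, 0.723, 0.071] [0, 0, np.float64(0.0001)] rows>= 2 
--
[0.239, 0.847, 0.125] [0, 0, -0.0] rows>= 2 
--
[0.247, 0.795, 0.167] [0, 0, -0.0] rows>= 2 
--
[-0.0, -0.0, 0.983] [0, 0, -0.0] rows>= 2 
--
[239.  185.1] [239.3 188.9] [237.7 187.7]
[(array([364.8, 184.2]), 0.58), (array([242. , 190.6]), 0.51)]
0.69 [337.2 292.7 359.1 310.3] 229 [ 230.5 -258.7   72. ]
0.45 [309.8 147.3 328.7 167.5] 199 [ 614.  -201.6   72. ]
```

Request:
send_rows(
  offset=[
    [0.1,0.36,0.03],
    [0.211,0.723,0.071],
  ],
  delta_rot=[
    [0,0,0],
    [0,0,0],
  ],
  grip=0.62,
)

```text
time: 16.27
tool_pos: [592.3, -0.5, 214.4]
tcp_rot: [3.142, 0.001, -0.169]
contact_force: [0.6, -0.6, 0.0]
grip_width: 51.8
finger_force: 0.0
```

Request:
send_rows(
  offset=[
    [0.12,0.42,0.06],
    [0.239,0.847,0.125],
  ],
  delta_rot=[
    [0,0,0],
    [0,0,0],
  ],
)

```text
time: 16.52
tool_pos: [603.3, -106.4, 199.2]
tcp_rot: [-3.141, 0.002, -0.17]
contact_force: [0.5, 0.1, -0.1]
grip_width: 56.9
finger_force: 0.0
```

Request:
send_rows(
  offset=[
    [0.12,0.4,0.08],
    [0.24,0.79,0.167],
    [0.24,0.79,0.167],
    [0.24,0.79,0.167],
  ],
  delta_rot=[
    [0,0,0],
    [0,0,0],
    [0,0,0],
    [0,0,0],
  ],
)

```text
time: 17.02
tool_pos: [615.5, -202.9, 179.4]
tcp_rot: [-3.141, 0.002, -0.171]
contact_force: [-0.2, 0.2, 0.1]
grip_width: 57.0
finger_force: 0.0
```

Request:
send_rows(
  offset=[
    [0,0,0.4],
    [0,0,0.7],
    [0,0,0.88],
    [0,0,0.97],
    [0,0,0.97],
  ],
  delta_rot=[
    [0,0,0],
    [0,0,0],
    [0,0,0],
    [0,0,0],
    [0,0,0],
  ],
)

```text
time: 17.65
tool_pos: [615.9, -202.4, 63.9]
tcp_rot: [-3.141, 0.001, -0.169]
contact_force: [-0.1, 0.0, 0.1]
grip_width: 57.1
finger_force: 0.0
```

Request:
send_rows(
  offset=[
    [0,0,0],
    [0,0,0],
    [0,0,0],
    [0,0,0],
  ],
  delta_rot=[
    [0,0,0],
    [0,0,0],
    [0,0,0],
    [0,0,0],
  ],
  grip=0,
)

```text
time: 18.15
tool_pos: [616.4, -203.2, 64.9]
tcp_rot: [-3.141, -0.002, -0.171]
contact_force: [-0.9, 2.9, 5.6]
grip_width: 35.6
finger_force: 30.0
```

Request:
send_rows(
  offset=[
    [0,0,0],
    [0,0,0],
    [0,0,0],
    [0,0,0],
    [0,0,0],
    [0,0,0],
    [0,0,0],
    [0,0,0],
  ],
  delta_rot=[
    [0,0,-0.0278],
    [0,0,-0.0556],
    [0,0,-0.0833],
    [0,0,-0.1111],
    [0,0,-0.1389],
    [0,0,-0.1667],
    [0,0,-0.1944],
    [0,0,-0.2222],
  ],
)

```text
time: 19.15
tool_pos: [617.4, -204.8, 65.0]
tcp_rot: [3.137, 0.001, 1.231]
contact_force: [3.5, -3.2, 1.5]
grip_width: 35.2
finger_force: 30.0
```

Request:
send_rows(
  offset=[
    [0,0,0],
    [0,0,0],
    [0,0,0],
  ],
  delta_rot=[
    [0,0,-0.019],
    [0,0,-0.019],
    [0,0,-0.019],
  ],
)

```text
time: 19.52
tool_pos: [617.6, -204.9, 65.0]
tcp_rot: [3.137, 0.002, 1.345]
contact_force: [4.4, -2.7, 2.5]
grip_width: 35.3
finger_force: 30.0
```

Request:
send_rows(
  offset=[
    [0,0,0],
    [0,0,0],
    [0,0,0],
    [0,0,-0.3],
    [0,0,-0.7],
    [0,0,-1],
    [0,0,-1],
  ],
  delta_rot=[
    [0,0,0],
    [0,0,0],
    [0,0,0],
    [0,0,0],
    [0,0,0],
    [0,0,0],
    [0,0,0],
  ],
  grip=0.62,
)

```text
time: 20.4
tool_pos: [617.3, -203.9, 187.6]
tcp_rot: [3.135, 0.001, 1.345]
contact_force: [0.2, 0.5, -0.5]
grip_width: 57.0
finger_force: 0.0
```

```bash
python3 - <<'E'
from p import *
save("top","t2");s=save("side","s2")
t=cv2.imread("pics/t2.png");z=cv2.resize(t[108:178,285:365],(688,600),interpolation=cv2.INTER_CUBIC)
cv2.imwrite("pics/t2b.png",z)
E
```

```text
(no output)
```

View pics/t2b.png

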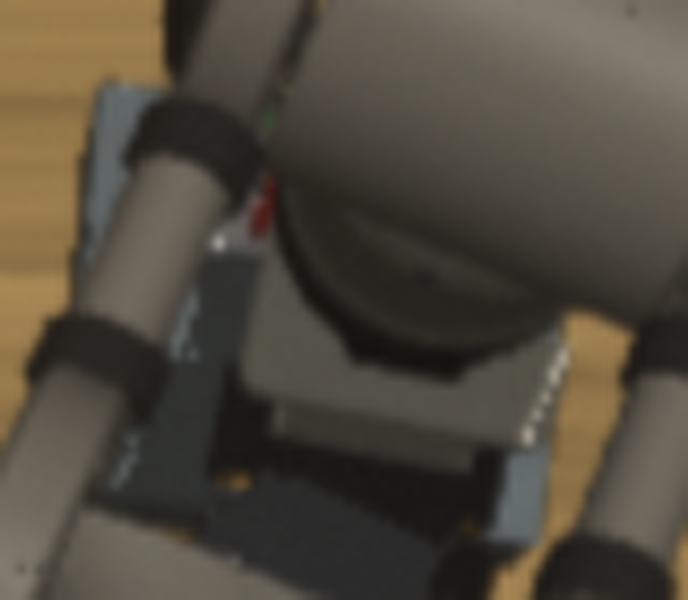

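The arm blocks most of this view. The red pointer is at about (262,205) in the crop, roughly below the green mark. I'll check it properly once the arm has moved to the blue jar.

```bash
python3 - <<'E'
from p import *
plan([[(585,-275,187,80.2)],[(551.3,-358,182,80.2)]])
E
```

```text
from [ 615.5 -203.2  183.5] 77.1
[-0.64, -0.114, -0.029] [0, 0, np.float64(-0.0087)] rows>= 2 
--
[-0.729, -0.159, 0.042] [0, 0, -0.0] rows>= 2 
--
```

Request:
send_rows(
  offset=[
    [-0.32,-0.06,-0.029],
    [-0.64,-0.114,-0.029],
  ],
  delta_rot=[
    [0,0,-0.0087],
    [0,0,-0.0087],
  ],
  grip=0.55,
)

```text
time: 20.75
tool_pos: [584.4, -275.1, 185.6]
tcp_rot: [-3.139, -0.001, 1.401]
contact_force: [0.9, -0.0, 0.4]
grip_width: 50.6
finger_force: 0.0
```

Request:
send_rows(
  offset=[
    [-0.36,-0.08,0.02],
    [-0.729,-0.159,0.042],
    [-0.729,-0.159,0.042],
    [-0.729,-0.159,0.042],
  ],
  delta_rot=[
    [0,0,0],
    [0,0,0],
    [0,0,0],
    [0,0,0],
  ],
)

```text
time: 21.25
tool_pos: [551.2, -357.4, 180.8]
tcp_rot: [-3.139, -0.002, 1.399]
contact_force: [0.5, 0.1, -0.9]
grip_width: 50.3
finger_force: 0.0
```

```bash
python3 - <<'E'
from p import *
save("top","t3")
t=cv2.imread("pics/t3.png");cv2.imwrite("pics/t3b.png",cv2.resize(t[100:220,180:340],(800,600),interpolation=cv2.INTER_CUBIC))
jars()
optics.capture("side")
for r in finder.silhouettes("jar1","side"): print(np.round(r["box"]),round(r["confidence"],2))
plan([[(551.3,-358,63,80.2)]])
E
```

```text
jar [143 138 124] 0.85 n 436 xy [584.6  93.6] box [197. 162. 222. 184.]
jar [142 117  35] 0.73 n 290 xy [ 498.2 -477.5] box [412. 188. 433. 208.]
jar [127 104  32] 0.66 n 449 xy [ 708.4 -372.7] box [374. 110. 394. 134.]
[247. 145. 267. 170.] 0.91
[260. 159. 276. 184.] 0.9
[217. 152. 230. 178.] 0.88
[226. 248. 248. 265.] 0.7
[278. 140. 296. 166.] 0.69
from [ 552.1 -357.1  182.4] 80.3
[-0.009, -0.005, 0.995] [0, 0, np.float64(0.0002)] rows>= 2 
--
```

View pics/t3b.png

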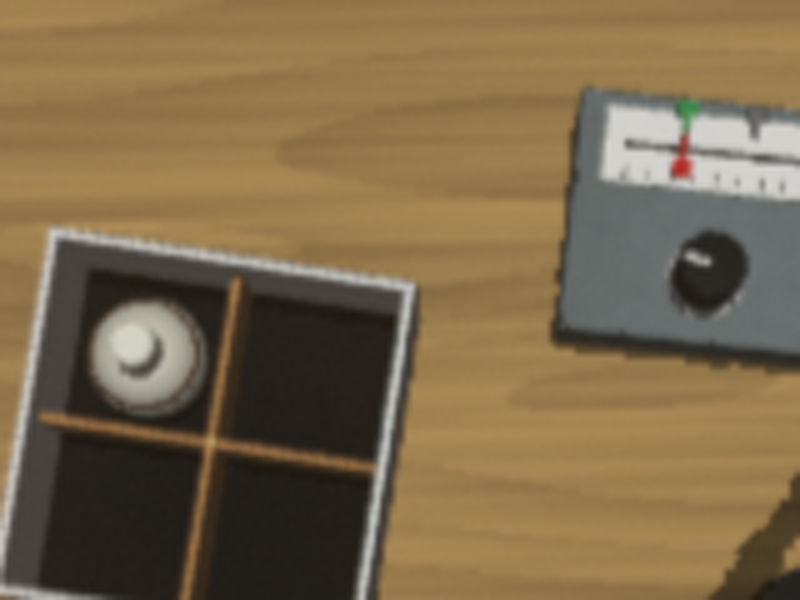

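The white jar stands upright in its cell at about (145,355) in the crop. The pointer at (683,155) is close under the green mark at (687,112), so I'll measure the remainder numerically. Meanwhile I'll grip the blue jar.

Request:
send_rows(
  offset=[
    [0,0,0.4],
    [0,0,0.75],
    [0,0,0.99],
    [0,0,0.99],
    [0,0,0.99],
  ],
  delta_rot=[
    [0,0,0],
    [0,0,0],
    [0,0,0],
    [0,0,0],
    [0,0,0],
  ],
)

```text
time: 22.12
tool_pos: [552.6, -358.3, 65.1]
tcp_rot: [3.14, 0.001, 1.4]
contact_force: [0.0, -0.4, 0.5]
grip_width: 50.4
finger_force: 0.0
```

Request:
send_rows(
  offset=[
    [0,0,0],
    [0,0,0],
    [0,0,0],
    [0,0,0],
    [0,0,0],
  ],
  delta_rot=[
    [0,0,0],
    [0,0,0],
    [0,0,0],
    [0,0,0],
    [0,0,0],
  ],
  grip=0,
)

```text
time: 22.75
tool_pos: [552.0, -358.3, 64.1]
tcp_rot: [3.14, 0.0, 1.4]
contact_force: [0.3, 0.2, 3.9]
grip_width: 23.2
finger_force: 30.0
```

Request:
send_rows(
  offset=[
    [0,0,-0.1],
    [0,0,-0.4],
    [0,0,-0.7],
    [0,0,-1],
    [0,0,-1],
  ],
  delta_rot=[
    [0,0,0],
    [0,0,0],
    [0,0,0],
    [0,0,0],
    [0,0,0],
  ],
)

```text
time: 23.38
tool_pos: [552.7, -359.0, 187.0]
tcp_rot: [3.136, 0.003, 1.4]
contact_force: [-0.3, 0.5, -3.0]
grip_width: 23.4
finger_force: 30.0
```

```bash
cat >> p.py <<'E'
def mark(f,yaw=-0.13):
    im=cv2.imread(f).astype(float)[110:150,300:345]
    b,g,r=im[...,0],im[...,1],im[...,2]
    V,U=np.mgrid[110:150,300:345]
    ey=np.array([-np.sin(yaw),np.cos(yaw)]);ex=np.array([np.cos(yaw),np.sin(yaw)])
    out=[]
    for n,w in(("red",r-np.maximum(g,b)),("green",g-np.maximum(r,b))):
        w=np.where(w>25,w,0); c=at("top",((w*U).sum()/w.sum(),(w*V).sum()/w.sum()),51)[:2]
        out.append(c@ey); print(n,c,"along y",round(c@ey,2),"x",round(c@ex,2))
    print("green-red mm",out[1]-out[0],"rad",(out[1]-out[0])/14)
E
python3 - <<'E'
from p import *
for yaw in(-.12,-.13,-.15): mark("pics/t3.png",yaw)
mark("pics/t0.png")
# box yaw from image: fit front/rear edges of grey box via white-plate rectangle
im=cv2.imread("pics/t1.png");g=im.min(2)
m=np.zeros_like(g);m[112:148,292:360]=(g[112:148,292:360]>120)*255
c=max(cv2.findContours(m,0,2)[0],key=cv2.contourArea);q=cv2.minAreaRect(c);B=np.array([at("top",b,50)[:2] for b in cv2.boxPoints(q)]);print(q,[np.degrees(np.arctan2(*(B[(i+1)%4]-B[i])[::-1])).round(1) for i in range(4)])
h=[(456.6,188),(466,82)]
plan([[(572,-255,222,80.2)],[(570,-140,228,80.2)],[(569,-45,230,80.2)],[(568.2,.5,230,80.2)],[(568.2,.5,140,80.2)]])
E
```

```text
red [ 718.7 -211.1] along y -123.54 x 738.8
green [ 706.6 -196. ] along y -110.0 x 724.98
green-red mm 13.54289269319743 rad 0.9673494780855307
red [ 718.7 -211.1] along y -116.15 x 740.0
green [ 706.6 -196. ] along y -102.75 x 726.05
green-red mm 13.404011469394987 rad 0.9574293906710706
red [ 718.7 -211.1] along y -101.33 x 742.18
green [ 706.6 -196. ] along y -88.21 x 727.96
green-red mm 13.12224187390369 rad 0.9373029909931206
red [ 717.9 -214.6] along y -119.72 x 739.66
green [ 706.3 -196. ] along y -102.79 x 725.75
green-red mm 16.939295168706593 rad 1.2099496549076139
((323.12677001953125, 130.31716918945312), (46.48395919799805, 16.15752410888672), 6.115502834320068) [np.float64(-7.6), np.float64(-97.5), np.float64(172.2), np.float64(82.5)]
from [ 552.7 -359.   187. ] 80.2
[0.881, 0.011, -0.291] [0, 0, np.float64(-0.0)] rows>= 2 
--
[0.942, -0.18, -0.05] [0, 0, -0.0] rows>= 2 
--
[0.779, -0.143, -0.017] [0, 0, -0.0] rows>= 2 
--
[0.372, -0.071, -0.0] [0, 0, -0.0] rows>= 1 
--
[0.0, -0.0, 0.75] [0, 0, -0.0] rows>= 2 
--
```

Request:
send_rows(
  offset=[
    [0.2,0,-0.2],
    [0.5,0.005,-0.291],
    [0.881,0.011,-0.291],
  ],
  delta_rot=[
    [0,0,0],
    [0,0,0],
    [0,0,0],
  ],
)

```text
time: 23.75
tool_pos: [570.5, -253.6, 217.6]
tcp_rot: [-3.14, -0.0, 1.398]
contact_force: [-0.1, 0.0, -3.0]
grip_width: 23.3
finger_force: 30.0
```

Request:
send_rows(
  offset=[
    [0.4,-0.08,-0.03],
    [0.942,-0.18,-0.05],
  ],
  delta_rot=[
    [0,0,0],
    [0,0,0],
  ],
)

```text
time: 24.0
tool_pos: [568.0, -141.5, 222.4]
tcp_rot: [-3.138, -0.001, 1.398]
contact_force: [0.6, 0.8, -2.8]
grip_width: 23.1
finger_force: 30.0
```

Request:
send_rows(
  offset=[
    [0.4,-0.08,-0.01],
    [0.779,-0.143,-0.017],
  ],
  delta_rot=[
    [0,0,0],
    [0,0,0],
  ],
)

```text
time: 24.25
tool_pos: [566.7, -45.8, 224.7]
tcp_rot: [-3.138, -0.0, 1.4]
contact_force: [0.8, 0.2, -2.6]
grip_width: 23.4
finger_force: 30.0
```

Request:
send_rows(
  offset=[
    [0.25,-0.04,0],
    [0.372,-0.071,0],
    [0.372,-0.071,0],
    [0.372,-0.071,0],
  ],
  delta_rot=[
    [0,0,0],
    [0,0,0],
    [0,0,0],
    [0,0,0],
  ],
)

```text
time: 24.75
tool_pos: [567.1, -3.5, 226.0]
tcp_rot: [-3.141, 0.001, 1.399]
contact_force: [0.7, 0.1, -2.3]
grip_width: 23.3
finger_force: 30.0
```

```bash
sed -i 's/w>25/w>45/' p.py; python3 - <<'E'
from p import *
for f in("t0","t1","t3"): print(f);mark(f"pics/{f}.png",-.133)
plan([[(568.2,.5,140,80.2),(568.2,.5,82,80.2)]])
E
```

```text
t0
red [ 676.6 -213.4] along y -121.79 x 698.92
green [ 707.2 -195.3] along y -99.79 x 726.85
green-red mm 21.997962549056055 rad 1.5712830392182897
t1
red [ 676.6 -213.4] along y -121.79 x 698.92
green [ 706.4 -195.7] along y -100.3 x 726.11
green-red mm 21.495408544729543 rad 1.5353863246235389
t3
red [ 679.3 -192.5] along y -100.72 x 698.83
green [ 707. -196.] along y -100.52 x 726.75
green-red mm 0.20415840699348564 rad 0.014582743356677546
from [567.1  -3.5 226. ] 80.1
[0.034, 0.003, 0.717] [0, 0, np.float64(-0.0002)] rows>= 2 
[0.034, 0.003, 1.2] [0, 0, np.float64(-0.0002)] rows>= 3 TOO FAR
--
```

Request:
send_rows(
  offset=[
    [0.034,0.003,0.2],
    [0.034,0.003,0.45],
    [0.034,0.003,0.717],
    [0.034,0.003,0.717],
    [0.034,0.003,0.717],
  ],
  delta_rot=[
    [0,0,0],
    [0,0,0],
    [0,0,0],
    [0,0,0],
    [0,0,0],
  ],
)

```text
time: 25.38
tool_pos: [569.1, 0.8, 141.6]
tcp_rot: [3.14, -0.0, 1.398]
contact_force: [0.3, -0.1, -2.6]
grip_width: 23.2
finger_force: 30.0
```

Request:
send_rows(
  offset=[
    [0,0,0.12],
    [0,0,0.25],
    [0,0,0.37],
    [0,0,0.43],
    [0,0,0.46],
    [0,0,0.475],
    [0,0,0.485],
    [0,0,0.49],
  ],
  delta_rot=[
    [0,0,0],
    [0,0,0],
    [0,0,0],
    [0,0,0],
    [0,0,0],
    [0,0,0],
    [0,0,0],
    [0,0,0],
  ],
)

```text
time: 26.38
tool_pos: [568.5, 1.7, 82.0]
tcp_rot: [3.141, -0.0, 1.4]
contact_force: [0.7, -0.3, -0.8]
grip_width: 23.4
finger_force: 30.0
```

Request:
send_rows(
  offset=[
    [0,0,0.003],
    [0,0,0.006],
    [0,0,0.006],
  ],
  delta_rot=[
    [0,0,0],
    [0,0,0],
    [0,0,0],
  ],
)

```text
time: 26.75
tool_pos: [568.6, 1.6, 81.2]
tcp_rot: [3.141, -0.0, 1.4]
contact_force: [1.4, -0.5, 0.1]
grip_width: 23.3
finger_force: 30.0
```

Request:
send_rows(
  offset=[
    [0,0,0.004],
    [0,0,0.004],
    [0,0,0.004],
    [0,0,0.004],
    [0,0,-0.1],
    [0,0,-0.3],
  ],
  delta_rot=[
    [0,0,0],
    [0,0,0],
    [0,0,0],
    [0,0,0],
    [0,0,0],
    [0,0,0],
  ],
  grip=0.4,
)

```text
time: 27.5
tool_pos: [567.8, 1.7, 117.2]
tcp_rot: [-3.14, -0.0, 1.399]
contact_force: [0.8, -0.9, 0.2]
grip_width: 36.8
finger_force: 0.0
```

Request:
send_rows(
  offset=[
    [0,0,-0.5],
    [0,0,-0.9],
    [0,0,-0.9],
  ],
  delta_rot=[
    [0,0,0],
    [0,0,0],
    [0,0,0],
  ],
)

```text
time: 27.88
tool_pos: [570.4, 1.4, 230.3]
tcp_rot: [3.132, -0.0, 1.4]
contact_force: [-0.8, 0.3, -0.3]
grip_width: 36.5
finger_force: 0.0
```

```bash
python3 - <<'E'
from p import *
jars(); save("top","t4"); mark("pics/t4.png",-.133)
plan([[(578,-110,205,80.2)],[(590,-220,195,80.2)],[(598,-325,190,80.2)],[(604.5,-428.5,183,80.2)],[(604.5,-428.5,64,80.2)]])
E
```

```text
jar [50 58 68] 0.94 n 492 xy [ 603.2 -429. ] box [391. 148. 418. 173.]
jar [123 100  29] 0.94 n 463 xy [ 501.6 -467.3] box [407. 187. 432. 208.]
jar [120  98  30] 0.92 n 471 xy [ 707.5 -373.8] box [373. 108. 393. 132.]
red [ 679.3 -192.5] along y -100.72 x 698.83
green [ 706.9 -195.4] along y -99.93 x 726.57
green-red mm 0.7855987008519776 rad 0.0561141929179984
from [567.7   1.7 224.5] 80.2
[-0.903, 0.243, 0.163] [0, 0, np.float64(-0.0)] rows>= 2 
--
[-0.886, 0.255, 0.083] [0, 0, -0.0] rows>= 2 
--
[-0.851, 0.215, 0.042] [0, 0, -0.0] rows>= 2 
--
[-0.841, 0.2, 0.058] [0, 0, -0.0] rows>= 2 
--
[0.0, -0.0, 0.992] [0, 0, -0.0] rows>= 2 
--
```

Request:
send_rows(
  offset=[
    [-0.45,0.12,0.08],
    [-0.903,0.243,0.163],
  ],
  delta_rot=[
    [0,0,0],
    [0,0,0],
  ],
  grip=0.55,
)

```text
time: 28.28
tool_pos: [578.0, -110.5, 203.7]
tcp_rot: [-3.139, -0.0, 1.402]
contact_force: [-0.3, 0.4, -0.6]
grip_width: 49.4
finger_force: 0.0
```

Request:
send_rows(
  offset=[
    [-0.45,0.13,0.04],
    [-0.886,0.255,0.083],
  ],
  delta_rot=[
    [0,0,0],
    [0,0,0],
  ],
)

```text
time: 28.52
tool_pos: [589.8, -221.5, 193.4]
tcp_rot: [-3.138, -0.001, 1.399]
contact_force: [-0.1, -0.2, 0.3]
grip_width: 50.3
finger_force: 0.0
```

Request:
send_rows(
  offset=[
    [-0.43,0.11,0.02],
    [-0.851,0.215,0.042],
  ],
  delta_rot=[
    [0,0,0],
    [0,0,0],
  ],
)

```text
time: 28.78
tool_pos: [597.8, -326.5, 188.2]
tcp_rot: [-3.139, -0.002, 1.399]
contact_force: [0.6, -0.3, 0.9]
grip_width: 50.5
finger_force: 0.0
```

Request:
send_rows(
  offset=[
    [-0.42,0.1,0.03],
    [-0.841,0.2,0.058],
    [-0.841,0.2,0.058],
    [-0.841,0.2,0.058],
  ],
  delta_rot=[
    [0,0,0],
    [0,0,0],
    [0,0,0],
    [0,0,0],
  ],
)

```text
time: 29.28
tool_pos: [604.5, -427.9, 181.4]
tcp_rot: [-3.139, -0.002, 1.399]
contact_force: [1.2, 0.2, 0.1]
grip_width: 50.3
finger_force: 0.0
```

```bash
python3 - <<'E'
from p import *
optics.capture("side")
for r in finder.silhouettes("jar1","side"): print(np.round(r["box"]),round(r["confidence"],2))
print(proj("side",(604,-428.5,92)),proj("side",(604,-428.5,0)))
plan([[(604,-428.5,64,80.2)]])
save("top","t5");mark("pics/t5.png",-.133)
E
```

```text
[246. 143. 267. 172.] 0.89
[278. 140. 295. 167.] 0.83
[226. 250. 246. 268.] 0.79
[216. 152. 229. 178.] 0.66
[253.2 144.5] [254.2 166.1]
from [ 605.3 -427.1  183. ] 80.3
[-0.013, -0.008, 0.992] [0, 0, np.float64(0.0002)] rows>= 2 
--
red [ 679.6 -192.5] along y -100.68 x 699.13
green [ 707. -196.] along y -100.52 x 726.75
green-red mm 0.1643759348477971 rad 0.011741138203414079
```

Request:
send_rows(
  offset=[
    [-0.01,0,0.4],
    [-0.01,0,0.75],
    [-0.01,0,0.99],
    [-0.01,0,0.99],
    [-0.01,0,0.99],
  ],
  delta_rot=[
    [0,0,0],
    [0,0,0],
    [0,0,0],
    [0,0,0],
    [0,0,0],
  ],
)

```text
time: 30.05
tool_pos: [605.8, -429.7, 66.7]
tcp_rot: [3.139, 0.001, 1.4]
contact_force: [0.7, 1.0, 0.3]
grip_width: 50.3
finger_force: 0.0
```

Request:
send_rows(
  offset=[
    [0,0,0],
    [0,0,0],
    [0,0,0],
    [0,0,0],
    [0,0,0],
  ],
  delta_rot=[
    [0,0,0],
    [0,0,0],
    [0,0,0],
    [0,0,0],
    [0,0,0],
  ],
  grip=0,
)

```text
time: 30.68
tool_pos: [604.9, -430.0, 65.1]
tcp_rot: [3.141, 0.0, 1.399]
contact_force: [-0.7, 0.2, 4.2]
grip_width: 22.9
finger_force: 30.0
```

Request:
send_rows(
  offset=[
    [0,0,-0.1],
    [0,0,-0.4],
    [0,0,-0.7],
    [0,0,-1],
    [0,0,-1],
  ],
  delta_rot=[
    [0,0,0],
    [0,0,0],
    [0,0,0],
    [0,0,0],
    [0,0,0],
  ],
)

```text
time: 31.3
tool_pos: [606.0, -430.8, 188.5]
tcp_rot: [3.135, 0.004, 1.4]
contact_force: [0.5, 0.1, -3.0]
grip_width: 23.7
finger_force: 30.0
```

```bash
python3 - <<'E'
from p import *
plan([[(585,-320,222,80.2)],[(560,-212,230,80.2)],[(532,-112,230,80.2)],[(500,-25,230,80.2)],[(480,15.8,230,80.2)],[(480,15.8,140,80.2)]])
E
```

```text
from [ 606.  -430.8  188.5] 80.2
[0.88, -0.33, -0.279] [0, 0, np.float64(-0.0)] rows>= 2 
--
[0.851, -0.358, -0.067] [0, 0, -0.0] rows>= 2 
--
[0.781, -0.372, -0.0] [0, 0, -0.0] rows>= 2 
--
[0.669, -0.386, -0.0] [0, 0, -0.0] rows>= 2 
--
[0.307, -0.222, -0.0] [0, 0, -0.0] rows>= 1 
--
[0.0, -0.0, 0.75] [0, 0, -0.0] rows>= 2 
--
```

Request:
send_rows(
  offset=[
    [0.25,-0.1,-0.2],
    [0.55,-0.2,-0.279],
    [0.88,-0.33,-0.279],
  ],
  delta_rot=[
    [0,0,0],
    [0,0,0],
    [0,0,0],
  ],
)

```text
time: 31.68
tool_pos: [583.2, -318.0, 216.6]
tcp_rot: [-3.141, -0.001, 1.399]
contact_force: [0.4, -0.3, -2.3]
grip_width: 23.6
finger_force: 30.0
```

Request:
send_rows(
  offset=[
    [0.42,-0.18,-0.03],
    [0.851,-0.358,-0.067],
  ],
  delta_rot=[
    [0,0,0],
    [0,0,0],
  ],
)

```text
time: 31.92
tool_pos: [557.4, -209.1, 223.9]
tcp_rot: [-3.138, -0.001, 1.399]
contact_force: [0.8, -0.2, -1.7]
grip_width: 23.5
finger_force: 30.0
```

Request:
send_rows(
  offset=[
    [0.4,-0.19,0],
    [0.781,-0.372,0],
  ],
  delta_rot=[
    [0,0,0],
    [0,0,0],
  ],
)

```text
time: 32.17
tool_pos: [529.3, -109.1, 224.3]
tcp_rot: [-3.139, -0.001, 1.4]
contact_force: [1.1, 0.9, -1.4]
grip_width: 23.0
finger_force: 30.0
```

Request:
send_rows(
  offset=[
    [0.35,-0.2,0],
    [0.669,-0.386,0],
  ],
  delta_rot=[
    [0,0,0],
    [0,0,0],
  ],
)

```text
time: 32.42
tool_pos: [497.2, -22.3, 224.4]
tcp_rot: [-3.139, -0.0, 1.4]
contact_force: [0.7, -0.7, -2.8]
grip_width: 23.4
finger_force: 30.0
```

Request:
send_rows(
  offset=[
    [0.2,-0.14,0],
    [0.307,-0.222,0],
    [0.307,-0.222,0],
    [0.307,-0.222,0],
    [0.307,-0.222,0],
  ],
  delta_rot=[
    [0,0,0],
    [0,0,0],
    [0,0,0],
    [0,0,0],
    [0,0,0],
  ],
)

```text
time: 33.05
tool_pos: [479.3, 15.8, 225.9]
tcp_rot: [-3.142, 0.0, 1.398]
contact_force: [-0.3, -0.6, -2.4]
grip_width: 23.3
finger_force: 30.0
```

Request:
send_rows(
  offset=[
    [0,0,0.2],
    [0,0,0.45],
    [0,0,0.73],
    [0,0,0.73],
    [0,0,0.73],
  ],
  delta_rot=[
    [0,0,0],
    [0,0,0],
    [0,0,0],
    [0,0,0],
    [0,0,0],
  ],
)

```text
time: 33.67
tool_pos: [479.8, 16.3, 139.5]
tcp_rot: [3.14, -0.0, 1.399]
contact_force: [-0.0, 0.3, -2.0]
grip_width: 23.5
finger_force: 30.0
```

Request:
send_rows(
  offset=[
    [0,0,0.12],
    [0,0,0.25],
    [0,0,0.36],
    [0,0,0.41],
    [0,0,0.44],
    [0,0,0.455],
    [0,0,0.465],
    [0,0,0.47],
  ],
  delta_rot=[
    [0,0,0],
    [0,0,0],
    [0,0,0],
    [0,0,0],
    [0,0,0],
    [0,0,0],
    [0,0,0],
    [0,0,0],
  ],
)

```text
time: 34.67
tool_pos: [479.1, 16.7, 82.3]
tcp_rot: [3.141, -0.0, 1.4]
contact_force: [0.4, 0.3, -1.9]
grip_width: 23.3
finger_force: 30.0
```

Request:
send_rows(
  offset=[
    [0,0,0.003],
    [0,0,0.006],
    [0,0,0.006],
  ],
  delta_rot=[
    [0,0,0],
    [0,0,0],
    [0,0,0],
  ],
)

```text
time: 35.05
tool_pos: [479.1, 16.7, 81.6]
tcp_rot: [3.141, -0.0, 1.4]
contact_force: [0.3, -0.3, 0.8]
grip_width: 23.0
finger_force: 30.0
```

Landed. Release and rise, then check.

Request:
send_rows(
  offset=[
    [0,0,0.003],
    [0,0,0.003],
    [0,0,0.003],
    [0,0,0.003],
    [0,0,-0.1],
    [0,0,-0.3],
  ],
  delta_rot=[
    [0,0,0],
    [0,0,0],
    [0,0,0],
    [0,0,0],
    [0,0,0],
    [0,0,0],
  ],
  grip=0.4,
)

```text
time: 35.8
tool_pos: [478.5, 16.8, 117.8]
tcp_rot: [-3.14, -0.0, 1.399]
contact_force: [0.4, 0.7, 0.1]
grip_width: 36.6
finger_force: 0.0
```

Request:
send_rows(
  offset=[
    [0,0,-0.5],
    [0,0,-0.95],
    [0,0,-0.95],
    [0,0,-0.95],
  ],
  delta_rot=[
    [0,0,0],
    [0,0,0],
    [0,0,0],
    [0,0,0],
  ],
)

```text
time: 36.3
tool_pos: [478.5, 16.8, 231.5]
tcp_rot: [3.141, -0.0, 1.4]
contact_force: [-0.9, -0.5, -0.4]
grip_width: 36.9
finger_force: 0.0
```

```bash
python3 - <<'E'
from p import *
plan([[(395,60,285,80.2)],[(372,165,290,40)],[(399.4,230,290,0)],[(399.4,287.8,290,-1.4)],[(399.4,287.8,214.8,-1.4)]])
E
```

```text
from [478.5  16.8 231.5] 80.2
[0.236, -0.747, -0.446] [0, 0, np.float64(-0.0)] rows>= 2 
--
[0.83, -0.338, -0.042] [0, 0, 0.1117] rows>= 4 
--
[0.523, -0.268, -0.0] [0, 0, 0.1111] rows>= 4 
--
[0.0, -0.482, -0.0] [0, 0, 0.0039] rows>= 1 
--
[0.0, -0.0, 0.627] [0, 0, -0.0] rows>= 2 
--
```

Request:
send_rows(
  offset=[
    [0.118,-0.37,-0.446],
    [0.236,-0.747,-0.446],
    [0.236,-0.747,-0.446],
  ],
  delta_rot=[
    [0,0,0],
    [0,0,0],
    [0,0,0],
  ],
  grip=0.5,
)

```text
time: 36.67
tool_pos: [392.7, 61.0, 284.5]
tcp_rot: [-3.14, -0.0, 1.402]
contact_force: [-0.1, 0.2, 0.2]
grip_width: 45.7
finger_force: 0.0
```

Request:
send_rows(
  offset=[
    [0.2,-0.08,-0.042],
    [0.4,-0.16,-0.042],
    [0.6,-0.24,-0.042],
    [0.83,-0.338,-0.042],
  ],
  delta_rot=[
    [0,0,0.028],
    [0,0,0.056],
    [0,0,0.084],
    [0,0,0.1117],
  ],
)

```text
time: 37.17
tool_pos: [372.5, 165.4, 288.5]
tcp_rot: [-3.14, 0.003, 0.691]
contact_force: [-0.2, -0.0, 0.4]
grip_width: 46.2
finger_force: 0.0
```

Request:
send_rows(
  offset=[
    [0.13,-0.07,0],
    [0.26,-0.13,0],
    [0.4,-0.2,0],
    [0.523,-0.268,0],
    [0.523,-0.268,0],
  ],
  delta_rot=[
    [0,0,0.028],
    [0,0,0.056],
    [0,0,0.084],
    [0,0,0.1111],
    [0,0,0.1111],
  ],
)

```text
time: 37.8
tool_pos: [400.2, 230.2, 288.2]
tcp_rot: [3.14, 0.003, 0.002]
contact_force: [-0.3, 0.1, -0.1]
grip_width: 45.6
finger_force: 0.0
```

```bash
python3 - <<'E'
from p import *
save("top","t6");mark("pics/t6.png",-.133)
t=cv2.imread("pics/t6.png");cv2.imwrite("pics/t6b.png",cv2.resize(t[100:260,90:440],(800,366),interpolation=cv2.INTER_CUBIC))
c=lambda n:[(np.round(r["uv"],1).tolist(),round(r["confidence"],2)) for r in finder.pinpoint(n,"top")][:2]
print(c("swing_handle"),c("swing_hinge"))
jars()
plan([[(399.4,287.8,290,-1.4)],[(399.4,287.8,214.8,-1.4)]])
E
```

```text
red [ 679.3 -192.5] along y -100.72 x 698.83
green [ 706.4 -195.7] along y -100.3 x 726.11
green-red mm 0.421944021655662 rad 0.030138858689690146
[([214.0, 173.2], 0.73), ([319.3, 128.7], 0.52)] [([237.7, 208.7], 0.75), ([119.4, 125.8], 0.6)]
jar [125 102  29] 0.92 n 436 xy [ 502.1 -466.9] box [408. 186. 434. 208.]
jar [48 60 76] 0.88 n 448 xy [581.4  -4.2] box [233. 158. 258. 184.]
jar [48 62 79] 0.68 n 435 xy [478.7  17.2] box [225. 200. 249. 222.]
jar [46 39 31] 0.66 n 496 xy [ 433.4 -252.8] box [332. 214. 356. 237.]
jar [128 124 111] 0.64 n 454 xy [581.8  91.7] box [197. 161. 226. 183.]
jar [121  98  30] 0.55 n 469 xy [ 707.3 -375.9] box [372. 112. 394. 131.]
from [399.7 229.4 289.7] 0.1
[-0.002, -0.487, -0.002] [0, 0, np.float64(0.004)] rows>= 1 
--
[0.0, -0.0, 0.627] [0, 0, -0.0] rows>= 2 
--
```

View pics/t6b.png

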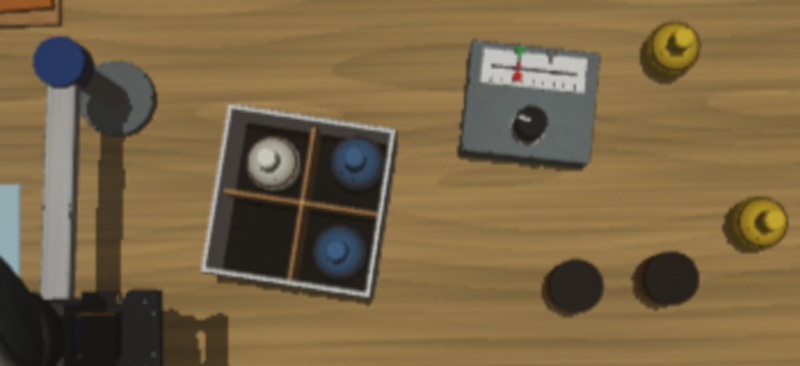

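All three jars sit upright in separate cells: white at (273,163), blue at (356,163) and blue at (340,250). The pointer is in line with green at (519,60). The swing arm is still clear. The rear blue jar has shifted about 13 mm towards the wall, so I'll check it from the side before swinging back.

Request:
send_rows(
  offset=[
    [0,-0.25,0],
    [0,-0.487,0],
    [0,-0.487,0],
    [0,-0.487,0],
  ],
  delta_rot=[
    [0,0,0.004],
    [0,0,0.004],
    [0,0,0.004],
    [0,0,0.004],
  ],
)

```text
time: 38.55
tool_pos: [399.8, 287.6, 289.9]
tcp_rot: [3.141, 0.0, -0.025]
contact_force: [-0.3, 0.2, 0.3]
grip_width: 46.0
finger_force: 0.0
```

```bash
python3 - <<'E'
from p import *
save("side","s7");t=cv2.imread("pics/s7.png");cv2.imwrite("pics/s7b.png",cv2.resize(t[170:310,180:340],(686,600),interpolation=cv2.INTER_CUBIC))
print(state())
E
```

```text
(array([399.85236191, 287.5127636 , 290.01245637]), np.float64(-1.4641942849857315))
```

View pics/s7b.png

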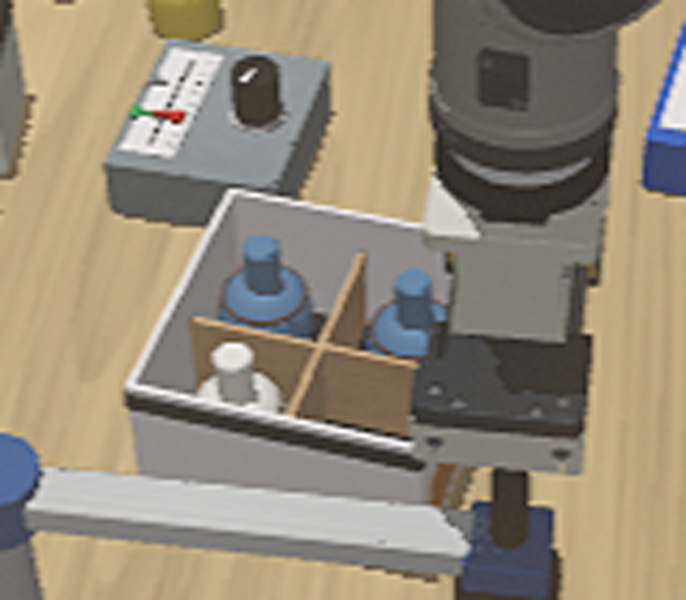

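All three jars stand upright, and the pointer is in line with green at (150,113). The gripper is above the handle pin, so I'll descend and grip it to locate it.

Request:
send_rows(
  offset=[
    [0,0,0.25],
    [0,0,0.5],
    [0,0,0.627],
    [0,0,0.627],
    [0,0,0.627],
  ],
  delta_rot=[
    [0,0,0],
    [0,0,0],
    [0,0,0],
    [0,0,0],
    [0,0,0],
  ],
)

```text
time: 39.22
tool_pos: [400.4, 288.1, 215.6]
tcp_rot: [-3.141, -0.001, -0.026]
contact_force: [0.3, -0.6, 0.9]
grip_width: 45.8
finger_force: 0.0
```

Request:
send_rows(
  offset=[
    [0,0,0],
    [0,0,0],
    [0,0,0],
    [0,0,0],
  ],
  delta_rot=[
    [0,0,0],
    [0,0,0],
    [0,0,0],
    [0,0,0],
  ],
  grip=0,
)

```text
time: 39.72
tool_pos: [400.0, 288.5, 215.0]
tcp_rot: [-3.141, -0.0, -0.025]
contact_force: [-0.2, -0.1, 1.2]
grip_width: 19.1
finger_force: 30.0
```

```bash
python3 - <<'E'
from p import *
p,y=state(); print(p,y,get_obs()["grip_width"],get_obs()["contact_force"])
H=np.array([668.8,277.1])
a0=np.degrees(np.arctan2(*(p[:2]-H)[::-1]))
at_=np.degrees(np.arctan2(*(np.array([531.5,52.5])-H)[::-1]))
print(a0,at_,"centre dist",np.linalg.norm(np.array([531.5,52.5])-H)); k=at_-a0
k=(k+180)%360-180; print("turn ccw",k)
f=lambda k:(*(H+269*np.array([np.cos(np.radians(a0+k)),np.sin(np.radians(a0+k))])),p[2],y+k)
print("start vs arc",f(0)[:2],"end",f(k)[:2])
s=k/3; plan([[f(s/2),f(s)]],(*f(0),)[:4])
E
```

```text
[399.95900512 288.46178958 214.98081642] -1.4568741875775164 19.081210564335812 [-0.21749861 -0.13314909  1.24257012]
177.57999915420655 -121.43781985540564 centre dist 263.24218886797
turn ccw 60.9821809903878
start vs arc (np.float64(400.0399073150626), np.float64(288.4583704810101)) end (np.float64(528.4968815719571), np.float64(47.58739694873705))
from [400.  288.5 215. ] -1.5
[0.029, 0.396, 0.0] [0, 0, np.float64(-0.0282)] rows>= 1 
[0.126, 0.781, 0.0] [0, 0, np.float64(-0.0565)] rows>= 2 
--
```

Request:
send_rows(
  offset=[
    [0,0,0],
    [0.005,0.196,0],
    [0.029,0.396,0],
    [0.07,0.59,0],
    [0.126,0.781,0],
    [0.126,0.781,0],
  ],
  delta_rot=[
    [0,0,0],
    [0,0,-0.0141],
    [0,0,-0.0282],
    [0,0,-0.0423],
    [0,0,-0.0565],
    [0,0,-0.0565],
  ],
  grip=0.26,
)

```text
time: 40.48
tool_pos: [412.8, 193.3, 214.7]
tcp_rot: [3.141, 0.0, 0.327]
contact_force: [-2.0, 0.2, 0.7]
grip_width: 23.8
finger_force: 0.2
```

Request:
send_rows(
  offset=[
    [0.005,0.196,0],
    [0.029,0.396,0],
    [0.07,0.59,0],
    [0.126,0.781,0],
    [0.126,0.781,0],
  ],
  delta_rot=[
    [0,0,-0.0141],
    [0,0,-0.0282],
    [0,0,-0.0423],
    [0,0,-0.0565],
    [0,0,-0.0565],
  ],
)

```text
time: 41.1
tool_pos: [457.9, 110.4, 214.6]
tcp_rot: [3.142, -0.0, 0.681]
contact_force: [-0.3, -0.1, -0.1]
grip_width: 23.8
finger_force: 0.2
```

Request:
send_rows(
  offset=[
    [0.005,0.196,0],
    [0.029,0.396,0],
    [0.07,0.58,0],
    [0.11,0.72,0],
    [0.11,0.72,0],
  ],
  delta_rot=[
    [0,0,-0.0141],
    [0,0,-0.0282],
    [0,0,-0.0423],
    [0,0,-0.052],
    [0,0,-0.052],
  ],
)

```text
time: 41.72
tool_pos: [522.3, 52.6, 214.4]
tcp_rot: [-3.141, -0.0, 1.008]
contact_force: [1.1, -0.0, 1.0]
grip_width: 23.9
finger_force: 0.3
```

```bash
python3 - <<'E'
from p import *
p,y=state(); print(p,y,get_obs()["grip_width"],get_obs()["contact_force"])
C=np.array([531.5,52.5]);H=np.array([668.8,277.1]);
u=(C-H)/np.linalg.norm(C-H);t=np.array([-u[1],u[0]]); print("radial",(C-p[:2])@u,"tangential (ccw) to go",(C-p[:2])@t)
T=p.copy(); T[:2]+=t*((C-p[:2])@t); plan([[(*T,y)]],(*p,y))
E
```

```text
[522.30333769  52.63451381 214.39247424] 57.774655920159965 23.893264120766457 [ 1.0747138  -0.0345665   1.04278787]
radial -4.681962032450023 tangential (ccw) to go 7.91681268358161
from [522.3  52.6 214.4] 57.8
[0.001, 0.066, 0.0] [0, 0, np.float64(-0.0)] rows>= 1 
--
```

Request:
send_rows(
  offset=[
    [0,0.03,0],
    [0,0.066,0],
    [0,0.066,0],
    [0,0.066,0],
  ],
  delta_rot=[
    [0,0,-0.0045],
    [0,0,-0.0045],
    [0,0,-0.0045],
    [0,0,-0.0045],
  ],
)

```text
time: 42.22
tool_pos: [528.7, 47.8, 214.8]
tcp_rot: [3.142, -0.0, 1.039]
contact_force: [-0.3, -0.1, 0.3]
grip_width: 23.6
finger_force: 0.0
```

Request:
send_rows(
  offset=[
    [0,0,0],
    [0,0,0],
    [0,0,0],
    [0,0,0],
  ],
  delta_rot=[
    [0,0,0],
    [0,0,0],
    [0,0,0],
    [0,0,0],
  ],
  grip=0,
)

```text
time: 42.72
tool_pos: [528.8, 47.7, 214.8]
tcp_rot: [3.142, -0.0, 1.039]
contact_force: [-0.5, -0.9, 0.6]
grip_width: 19.6
finger_force: 30.0
```

```bash
python3 - <<'E'
from p import *
p,y=state(); print(p,y,get_obs()["grip_width"])
C=np.array([531.5,52.5]);H=np.array([668.8,277.1]);
u=(C-H)/np.linalg.norm(C-H);t=np.array([-u[1],u[0]]); print("radial",(C-p[:2])@u,"tangential (ccw) to go",(C-p[:2])@t)
E
```

```text
[528.78692889  47.71151056 214.75324626] 59.55836524933865 19.550265737270912
radial -5.500635739733608 tangential (ccw) to go -0.18273601492152655
```

Tangentially centred. Next: release, rise, retreat clear, and verify.

Request:
send_rows(
  offset=[
    [0,0,0],
    [0,0,0],
    [0,0,0],
    [0,0,-0.2],
    [0,0,-0.6],
    [0,0,-0.6],
  ],
  delta_rot=[
    [0,0,0],
    [0,0,0],
    [0,0,0],
    [0,0,0],
    [0,0,0],
    [0,0,0],
  ],
  grip=0.45,
)

```text
time: 43.48
tool_pos: [530.5, 47.7, 290.4]
tcp_rot: [3.135, -0.004, 1.04]
contact_force: [-0.2, 0.6, -0.6]
grip_width: 41.0
finger_force: 0.0
```

```bash
python3 - <<'E'
from p import *
plan([[(470,-60,287,59.6)],[(430,-160,287,59.6)],[(395,-255,287,59.6)]])
E
```

```text
from [530.5  47.7 290.4] 59.6
[-1.029, 0.02, 0.029] [0, 0, np.float64(-0.0001)] rows>= 2 TOO FAR
--
[-0.887, 0.134, 0.0] [0, 0, -0.0] rows>= 2 
--
[-0.83, 0.149, 0.0] [0, 0, -0.0] rows>= 2 
--
```

Request:
send_rows(
  offset=[
    [-0.5,0.01,0],
    [-1,0.02,0],
    [-1,0.02,0],
  ],
  delta_rot=[
    [0,0,0],
    [0,0,0],
    [0,0,0],
  ],
)

```text
time: 43.85
tool_pos: [468.4, -59.6, 286.2]
tcp_rot: [-3.141, 0.001, 1.035]
contact_force: [-0.5, 0.9, 0.6]
grip_width: 41.1
finger_force: 0.0
```

Request:
send_rows(
  offset=[
    [-0.45,0.07,0],
    [-0.887,0.134,0],
    [-0.887,0.134,0],
  ],
  delta_rot=[
    [0,0,0],
    [0,0,0],
    [0,0,0],
  ],
)

```text
time: 44.22
tool_pos: [429.3, -158.8, 286.1]
tcp_rot: [-3.141, 0.0, 1.035]
contact_force: [0.8, 1.1, 0.2]
grip_width: 41.4
finger_force: 0.0
```

Request:
send_rows(
  offset=[
    [-0.42,0.07,0],
    [-0.83,0.149,0],
    [-0.83,0.149,0],
    [-0.83,0.149,0],
  ],
  delta_rot=[
    [0,0,0],
    [0,0,0],
    [0,0,0],
    [0,0,0],
  ],
)

```text
time: 44.72
tool_pos: [395.7, -250.5, 286.3]
tcp_rot: [-3.141, -0.001, 1.04]
contact_force: [-0.2, 1.4, 0.5]
grip_width: 41.6
finger_force: 0.0
```

```bash
python3 - <<'E'
from p import *
save("top","t8")
c=lambda n,cam:[(np.round(r["uv"],1).tolist(),round(r["confidence"],2)) for r in finder.pinpoint(n,cam)][:2]
h=c("swing_handle","top");d=c("coding_head","top");k=c("carton","top")
print(h,d,k,"handle",at("top",h[0][0],229),"head",d and at("top",d[0][0],146),"carton",at("top",k[0][0],0))
mark("pics/t8.png",-.133); jars()
save("side","s8");h2=c("swing_handle","side");d2=c("coding_head","side");print(h2,d2,tri(h[0][0],h2[0][0]))
t=cv2.imread("pics/t8.png");cv2.imwrite("pics/t8b.png",cv2.resize(t[100:260,90:350],(800,492),interpolation=cv2.INTER_CUBIC))
print("expected handle px at centre",proj("top",(531.5,52.5,229)),"pin top",proj("top",(531.5,52.5,253)))
E
```

```text
[([219.4, 183.7], 0.91), ([318.4, 125.1], 0.37)] [([223.6, 187.0], 0.79)] [([224.9, 190.5], 0.86)] handle [530.5  42.5 229. ] head [530.5  42.5 146. ] carton [534.2  55.3   0. ]
red [ 679.3 -192.5] along y -100.72 x 698.83
green [ 706.9 -195.4] along y -99.93 x 726.57
green-red mm 0.7855987008519776 rad 0.0561141929179984
jar [120  98  30] 0.73 n 488 xy [ 707.1 -374.6] box [370. 110. 393. 132.]
jar [49 62 79] 0.7 n 455 xy [479.   17.1] box [227. 200. 251. 222.]
jar [121  99  30] 0.67 n 497 xy [ 500.8 -467. ] box [407. 187. 432. 209.]
[([255.5, 212.3], 0.79)] [([253.9, 234.5], 0.62)] [529.   44.4 211.2]
expected handle px at centre [214.9 183.4] pin top [213.5 182.3]
```

View pics/t8b.png

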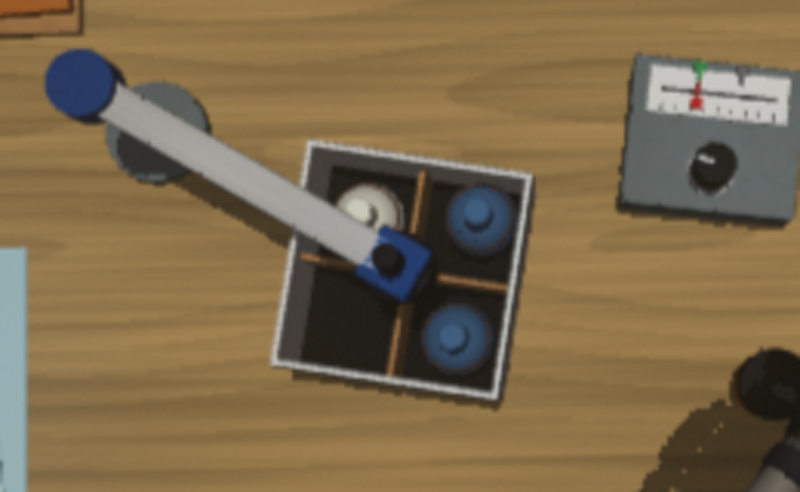

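The top crop shows the head over the carton centre, with the pin at (388,257) and less than 2 mm off along the swing. The jars are in their cells and upright. The pointer is in line with green at (698,85), and the robot is clear. I'm handing the job in.

```bash
python3 -c "
from plant import ticket
print(ticket.close_job())"
```

```text
the job is handed in; nothing more can be done
None
```

I handed the job in: all three jars on the table (one white, two blue) stand upright in their own cells, and the tins were not moved. The coding arm was then swung back over the carton, on centre along the swing to about 2 mm, though the head sits about 6 mm past centre along the arm, which swinging cannot change. The red pointer lines up with the green mark to within 1 mm.

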